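# Flip a flat parcel onto the scale

## Task

Take the flat lifter from its rest, slide its blade under the flat parcel that lies on the rails beside the scale, and with a turn of the wrist flip the parcel over sideways onto the scale's raised steel plate, so that it lies flat on the plate, roughly in the middle, with the face that was underneath (the label is on it) on top. Turn the parcel with the lifter only, never touching it with the gripper, then lay the lifter back on its rest as it was. Leave the carton, the tape roll and the jar where they stand.

Things in the scene. Friction and masses are not known exactly. Their poses are not given: they have to be found in the camera images.
- plate: Fixed scale with a plain raised steel plate, 150 mm (x) by 130 mm (y), top 28 mm above the bench, vertical sides. Origin at bench height under its middle; x points roughly away from the robot (yaw within 0.2 rad), y left, z up. It stands against one long side of the rails, left or right; there its side is a step flush with the parcel's top, about which the parcel can be hinged up and toppled over.
- rails: Two fixed aluminium rails on the bench, 130 mm long (x), 17 mm wide, 14 mm high, with a bare channel 74 mm wide between them, open at both ends. Origin at bench height in the channel's middle; axes as the plate's. The rails' outer sides are at y = -54 and 54 mm; one touches the plate. Under a parcel on the rails a blade has 14 mm of height; it goes in best from the robot's end.
- parcel_center (a point): Centre of the loose flat cardboard parcel, 112 mm (x) by 100 mm (y) by 14 mm thick, 0.12 to 0.24 kg. It starts on the rails, its axes along theirs within 0.02 rad, its centre within 2 mm of their middle in y and 10 mm in x (so some 4 mm from the plate's side). z points up at the start and must point down at the end: the label is on the -z face.
- lifter_grip (a point): Middle of the lifter's straight wooden handle (95 mm long, 22 mm wide, 18 mm high), where it is best gripped. The lifter is a loose steel spatula with a cranked neck, 192 mm long, 0.18 kg: x points along handle and blade to the blade's tip, y across, z up from the blade's flat. This point is 42 mm above the blade's underside.
- lifter_blade (a point): Centre of the lifter's flat steel blade, 88 mm long (x), 54 mm wide (y), 3 mm thick; it lies 100 mm ahead (x) of lifter_grip and 40.5 mm below it, same axes. The blade's tip is 44 mm ahead of this point; the thin neck leaves the blade 40 mm behind it and rises steeply to the handle, whose front end is 53 mm behind it.
- rest: Fixed black rest of the lifter. Origin at bench height below the middle of where the blade lies; axes as the lifter lying in it (within a few mm). A plate 6 mm thick (x -155 to 55 mm, 80 mm wide) carries the blade: lifter_blade then lies 7.5 mm and lifter_grip 48 mm above the bench. A fork at x = -140 mm carries the handle's end 39 mm up, between two ears 44 mm apart and 61 mm high.
- carton_center (a point): Bystander: centre of a loose closed carton, 120 (x) by 100 (y) by 90 mm high, standing on the side of the scale and rails opposite to the rest.
- tape_center (a point): Bystander: centre of a loose roll of clear tape lying flat on the bench, 104 mm across, 48 mm high.
- jar_center (a point): Bystander: centre of a loose glue jar, 64 mm across, 95 mm high.
Mind the look-alikes: they are no part of the job. Leave any pink or purple look-alike of the part that bears lifter_grip alone.

How it is judged:
By the outcome, as a careful person would: the job done as asked, in the order asked, and still so for the second after the job is handed in, with the robot touching nothing.
It also fails if it takes over 58 s, if anything falls off the work surface, if the arm or the gripper's body presses on something with over 40 N, if the wrist force passes 120 N, or if a joint passes its speed limit or range.

## Robot

A 7-joint arm with a two-finger parallel gripper is mounted at the origin on the work surface. World frame = base frame: x ahead of the robot, y to its left, z up, the work surface at z = 0. Lengths are in mm, angles in rad, forces in N, time in s.
With the tool pointing down it reaches from about 400 to 875 mm from the base axis. Payload 6.5 kg.
Tool frame: the origin (TCP) lies midway between the tips of the shut fingers; the grasp point (between the pads) lies 19 mm behind it; z points along the fingers, y is the direction in which the jaws open and shut (so a half turn about z gives the same grasp; the last joint's range is limited). The gripper opens to 88 mm and grips with 3 to 60 N. Pads are 18 mm wide; open, the fingers measure 123 mm over their backs; the gripper's body (75 mm by 187 mm) begins 45 mm behind the grasp point.
Start: joints at [-1.338, 0.536, -0.004, 1.538, 0.003, 1.067, -0.071], TCP at [191.338, 621.192, 238.716] pointing down, gripper open.
Joint ranges: [-2.7, 2.7], [-0.37, 2.16], [-1.27, 1.26], [0.24, 2.4], [-1.31, 4.45], [0.19, 1.91], [-2.76, 2.76]. Speed limits (rad/s): [2.39, 2.39, 3.14, 3.14, 3.14, 3.14, 3.14].

## Interface

Orientations are given as a 3x3 rotation matrix whose columns are the frame's x, y, z axes.
In Python, from rig import read_state, vision, order gives the robot as it stands. The module is installed in compiled form; this text tells all that it offers.
- The arm moves only by the tool play_rows, never from a script. Its argument "motion" is a list of rows, each an object of numbers: "ax", "ay", "az": the turn, a rotation vector about the tool's x, y, z in rad; "x", "y", "z": the shift along the tool's x, y, z in cm; "fingers": the opening, from 0 (shut) to 1 (fully open). A call has 1 to 12 rows; each row is the pose to reach, as a shift and turn from the pose commanded when the call began, along the tool's axes at that moment; what a row does not reach only later rows make up. A row lasts 1/10 s, in which the tool goes at most 50 mm and 8.59 degrees, less where a joint would pass 70% of its speed; a pose out of reach is approached as far as the arm can. A call with a gripper value outside its range is refused whole. The fingers move at their own pace and stop on an object; the grip force is fixed at half the most. Time passes only in rows, so rows that repeat a pose let the fingers close. It gives the time, the measured TCP pose, the force and the opening at its end, in the units of the state.
- read_state(): the state, without advancing time (a new reading comes with each control period).
- vision.get_image(name): name is "side" or "top" or "wrist"; returns a dict with "color" (400x640x3 uint8, red, green, blue), "depth" (400x640 float32, mm along the optical axis (not along the pixel's ray), 0 where there is no reading), "fx", "fy", "cx", "cy" (pixels), "k1" (the pictures are not rectified: a ray, as slopes to the right and down, at radius r is drawn at 1 + k1 r^2 times it, then the intrinsics apply), "rvec" (rotation vector, rad) and "tvec" (3), from world to camera coordinates, as OpenCV has them; the wrist camera has in their place "hand_eye" (4x4, takes a point from camera to tool coordinates, whose origin is the TCP and whose axes are the flange's). Camera axes: x right, y down, z forward; pixel columns grow to the right and rows downward; lengths in mm; the calibration is good to about 2 mm. A picture is of the moment at which its call begins: read the wrist's pose just before it.
- order.job_done(): hands the job in, once; it reports no verdict.
Trained networks look in the newest picture that a camera, given by its name, has taken for a name from the list of things; names that differ only in an ending like _2 or _b are one class to them, and where a whole thing is asked for, a point or a joint stands for the part that bears it (a point fixed in the world has none). Each returns a list of dicts, best first, with "p" (0 to 1); they miss things now and then, are a little off and sometimes report something else, mostly with a low value. They report only what shows in the picture. A call takes as long as a camera call. They do not tell look-alikes from the thing itself.
- vision.spot_in(name, camera): "box" ([left, top, right, bottom] in pixels, round what is visible of it).
The state is a dict: "t": time; "joints": joint angles; "qvel": joint speeds; "joint_torque": joint torques, N m; "tool_pos": TCP position; "eef_rot": TCP orientation; "force": force on the tool from outside, world axes, zero at the start; "wrist_torque": the same for the moment, N m; "grip_width": finger opening in mm.
Only numpy, scipy, OpenCV 4.12 (cv2) and the standard library are available. Lean on these libraries where they do the work, as an engineer would, in place of code of your own. Each camera call takes 0.05 s, during which the arm holds its last target.

## Working session

There is one attempt and no reset: what is moved stays moved. The work goes in short steps, Python scripts to look and compute and a tool call to move; the robot and the scene stay as the last step left them, time stands still between calls to the robot, and variables do not carry over. Pictures are saved under pics/ and viewed, and the job is handed in when it is done.

Besides the shell and the picture viewer there is one more tool, called after "Emit:" as name([rows], argument=value, ...), one row to a line, values as JSON. play_rows: Moves the arm, as the interface text tells. Its arguments: {"type":"object","properties":{"motion":{"type":"array","items":{"type":"object","properties":{"ax":{"type":"number"},"ay":{"type":"number"},"az":{"type":"number"},"x":{"type":"number"},"y":{"type":"number"},"z":{"type":"number"},"fingers":{"type":"number"}}}}},"required":["motion"]}

```bash
mkdir -p pics; ls; cat > h.py <<'E'
import numpy as np, cv2
from rig import read_state, vision, order
def grab(n):
    s=read_state(); im=vision.get_image(n); 
    if n=='wrist':
        T=np.eye(4);T[:3,:3]=np.array(s['eef_rot']);T[:3,3]=s['tool_pos']
        im['c2w']=T@np.array(im['hand_eye'])
    else:
        R=cv2.Rodrigues(np.array(im['rvec'],float))[0]; T=np.eye(4);T[:3,:3]=R.T;T[:3,3]=-R.T@np.array(im['tvec'],float).ravel(); im['c2w']=T
    return im
def cloud(im):
    K=np.array([[im['fx'],0,im['cx']],[0,im['fy'],im['cy']],[0,0,1]],float)
    h,w=im['depth'].shape
    u,v=np.meshgrid(np.arange(w),np.arange(h))
    p=np.stack([u,v],-1).reshape(-1,1,2).astype(np.float64)
    n=cv2.undistortPoints(p,K,np.array([im['k1'],0,0,0,0],float)).reshape(h,w,2)
    d=im['depth'].astype(float)
    P=np.dstack([n[...,0]*d,n[...,1]*d,d])
    W=P@im['c2w'][:3,:3].T+im['c2w'][:3,3]
    W[d<=0]=np.nan
    return W
def proj(im,X):
    X=np.atleast_2d(np.asarray(X,float)); M=np.linalg.inv(im['c2w'])
    c=X@M[:3,:3].T+M[:3,3]; s=c[:,:2]/c[:,2:]; r2=(s**2).sum(1,keepdims=True); s=s*(1+im['k1']*r2)
    return s*[im['fx'],im['fy']]+[im['cx'],im['cy']]
def save(im,name):
    cv2.imwrite('pics/'+name,im['color'][...,::-1])
E
python3 - <<'E'
from h import *
for n in ['top','side','wrist']:
    im=grab(n); save(im,n+'0.png')
    W=cloud(im)
    np.savez('/tmp/'+n+'0.npz',W=W,c=im['color'],c2w=im['c2w'],fx=im['fx'],fy=im['fy'],cx=im['cx'],cy=im['cy'],k1=im['k1'])
    print(n,im['c2w'][:3,3].round(),im['fx'],im['k1'])
    for t in ['plate','rails','parcel_center','lifter_grip','lifter_blade','rest','carton_center','tape_center','jar_center']:
        for d in vision.spot_in(t,n)[:3]:
            b=np.array(d['box']).round().astype(int); c=((b[0]+b[2])//2,(b[1]+b[3])//2)
            print(t,round(d['p'],2),b, W[min(c[1],399),min(c[0],639)].round())
print(read_state())
E
```

```text
pics
top [ 212.  -37. 1305.] 497.4157739668618 -0.10752151618773712
plate 0.62 [287  95 338 152] [635. -23.  27.]
parcel_center 0.95 [251 103 292 144] [635.  86.  28.]
lifter_grip 0.97 [406 256 430 335] [ 179. -296.   14.]
lifter_grip 0.83 [314 200 377 258] [ 351. -109.   14.]
lifter_grip 0.75 [402 156 423 224] [ 446. -281.   55.]
lifter_blade 0.97 [311 201 376 258] [ 350. -104.   18.]
lifter_blade 0.89 [408 252 428 332] [ 186. -299.    0.]
lifter_blade 0.8 [403 154 423 222] [ 450. -283.   60.]
rest 0.64 [394 149 427 223] [ 466. -285.    6.]
carton_center 0.65 [158 127 214 180] [536. 295.  91.]
tape_center 0.89 [382  74 427 117] [ 725. -279.    4.]
tape_center 0.32 [249 102 291 142] [638.  89.  27.]
jar_center 0.62 [182  75 212 106] [702. 273.  97.]
side [-260. -849. 1249.] 503.77033366071583 -0.1503910076130199
plate 0.7 [347 156 405 196] [637. -57.  26.]
parcel_center 0.96 [330 140 371 170] [637.  76.  23.]
lifter_grip 0.88 [292 216 356 239] [ 361. -119.   27.]
lifter_grip 0.88 [367 294 441 333] [ 342. -487.   31.]
lifter_grip 0.77 [287 282 347 322] [ 191. -298.   -1.]
lifter_blade
[... 553 characters left out ...]
'qvel': array([-5.24132681e-04, -3.84953269e-04, -2.01236476e-04, -7.74202289e-04,
       -4.73750760e-05, -9.89836456e-04,  6.07212676e-04]), 'joint_torque': array([ 1.16110436e-04, -5.70895886e+01,  9.90274362e-01, -2.51917219e+01,
       -5.61700389e-02,  1.08840584e-02,  3.33606363e-05]), 'tool_pos': array([191.34011396, 621.20338681, 238.69870401]), 'eef_rot': array([[-9.55700419e-01,  2.94341141e-01,  4.02249975e-05],
       [ 2.94341141e-01,  9.55700420e-01, -7.62537582e-06],
       [-4.06875088e-05,  4.55229680e-06, -9.99999999e-01]]), 'force': array([0.2471952 , 0.71137477, 0.25583097]), 'wrist_torque': array([-0.01123875, -0.06966965, -0.06231545]), 'grip_width': 88.15457516753175}
```

View pics/top0.png

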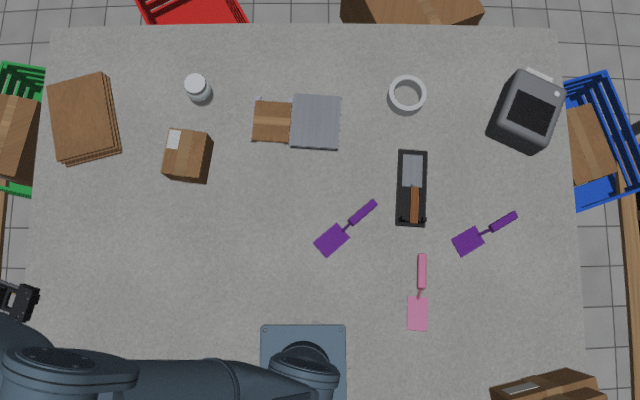

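View pics/side0.png

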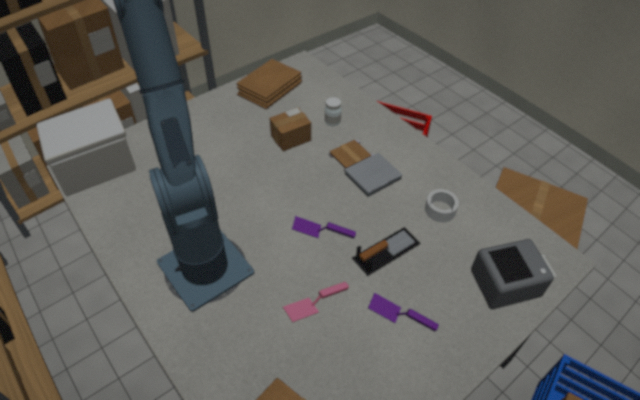

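```bash
python3 - <<'E'
import numpy as np,cv2
d=np.load('/tmp/top0.npz'); W=d['W'];c=d['c']
big=cv2.resize(c[80:240,230:440][...,::-1],None,fx=3.8,fy=3.6,interpolation=cv2.INTER_CUBIC); cv2.imwrite('pics/topz.png',big)
hsv=cv2.cvtColor(c,cv2.COLOR_RGB2HSV)
def stat(m,n):
    P=W[m]; P=P[~np.isnan(P[:,0])]
    r=cv2.minAreaRect(P[:,:2].astype(np.float32)); print(n,len(P),'rect',np.round(r[0],1),np.round(r[1],1),round(r[2],1),'z',np.percentile(P[:,2],[5,50,95]).round(1))
def box(l,t,r,b):
    m=np.zeros(W.shape[:2],bool); m[t:b,l:r]=1; return m
z=W[...,2]
print('bench', np.nanmedian(z[160:190,300:380]))
brown=(hsv[...,0]<20)&(hsv[...,1]>80)
stat(box(240,90,293,155)&brown,'parcel'); 
stat(box(286,85,345,155)&(z>18)&~brown,'plate')
stat(box(395,145,430,230)&brown,'handle')
dark=(hsv[...,2]<60)
stat(box(390,145,430,230)&dark&(z<20),'rest')
blade=box(390,145,430,200)&(hsv[...,2]>80)&(z<30)&~brown
for row in [155,165,175,185,195,205]: print(row, [tuple(c[row,k]) for k in range(398,428,4)])
E
```

```text
bench 1.2019081060605004
parcel 1450 rect [640.6  85.6] [ 98.3 112.5] 86.6 z [24.3 28.8 33.2]
plate 2582 rect [642.8 -29.9] [133.2 149.9] 85.9 z [24.  28.8 33. ]
handle 331 rect [ 407.4 -288.8] [32.  92.8] 86.1 z [50.3 57.4 61.6]
rest 1042 rect [ 462.5 -288.3] [ 78.5 207.7] 85.8 z [ 2.8  6.9 11.3]
155 [(np.uint8(65), np.uint8(66), np.uint8(65)), (np.uint8(46), np.uint8(43), np.uint8(50)), (np.uint8(122), np.uint8(125), np.uint8(132)), (np.uint8(114), np.uint8(115), np.uint8(121)), (np.uint8(111), np.uint8(113), np.uint8(119)), (np.uint8(97), np.uint8(100), np.uint8(105)), (np.uint8(84), np.uint8(87), np.uint8(91)), (np.uint8(51), np.uint8(54), np.uint8(54))]
165 [(np.uint8(53), np.uint8(53), np.uint8(56)), (np.uint8(69), np.uint8(71), np.uint8(73)), (np.uint8(123), np.uint8(126), np.uint8(134)), (np.uint8(120), np.uint8(124), np.uint8(131)), (np.uint8(127), np.uint8(131), np.uint8(138)), (np.uint8(122), np.uint8(127), np.uint8(134)), (np.uint8(96), np.uint8(98), np.uint8(103)), (np.uint8(56), np.uint8(54), np.uint8(55))]
175 [(np.uint8(50), np.uint8(50), np.uint8(54)), (np.uint8(103)
[... 704 characters left out ...]
uint8(52), np.uint8(51)), (np.uint8(47), np.uint8(45), np.uint8(46)), (np.uint8(45), np.uint8(46), np.uint8(46)), (np.uint8(52), np.uint8(37), np.uint8(28)), (np.uint8(125), np.uint8(83), np.uint8(57)), (np.uint8(124), np.uint8(86), np.uint8(56)), (np.uint8(43), np.uint8(44), np.uint8(46)), (np.uint8(108), np.uint8(108), np.uint8(107))]
205 [(np.uint8(49), np.uint8(48), np.uint8(51)), (np.uint8(47), np.uint8(49), np.uint8(52)), (np.uint8(43), np.uint8(43), np.uint8(45)), (np.uint8(70), np.uint8(48), np.uint8(30)), (np.uint8(121), np.uint8(81), np.uint8(55)), (np.uint8(100), np.uint8(72), np.uint8(53)), (np.uint8(42), np.uint8(41), np.uint8(43)), (np.uint8(139), np.uint8(140), np.uint8(137))]
```

View pics/topz.png

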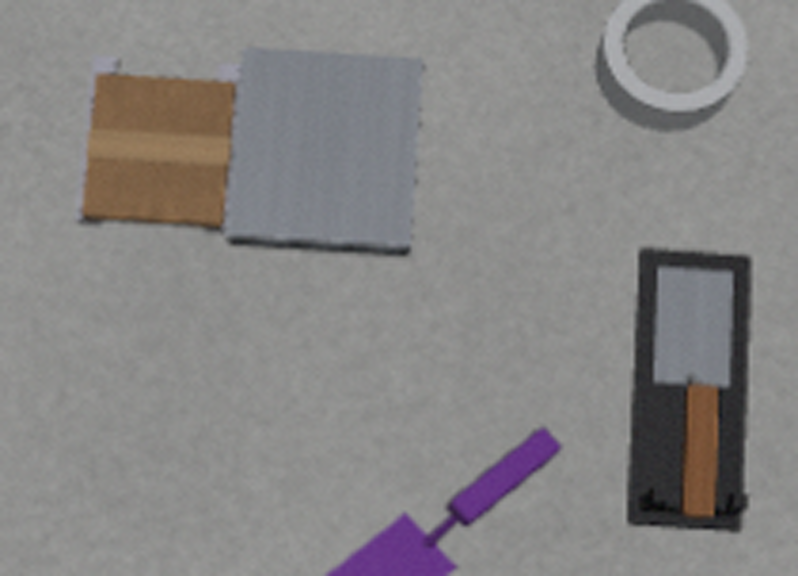

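Emit:
play_rows([
  {"x": -4.9, "y": -3.4, "z": -0.6, "az": 0.15},
  {"x": -9.8, "y": -6.8, "z": -1.2, "az": 0.3},
  {"x": -14.7, "y": -10.2, "z": -1.8, "az": 0.45},
  {"x": -19.6, "y": -13.6, "z": -2.4, "az": 0.6},
  {"x": -24.5, "y": -17, "z": -3, "az": 0.75},
])

```text
invalid input at $.motion[0]: expected keys ax, ay, az, x, y, z, fingers
```

```bash
cat > log.py <<'E'
import json
from rig import read_state
s=read_state(); open('log.jsonl','a').write(json.dumps(dict(t=s['t'],q=list(s['joints']),p=list(s['tool_pos']),R=[list(r) for r in s['eef_rot']]))+'\n')
print(s['t'],s['joints'].round(3),s['tool_pos'].round(1))
E
python3 log.py
echo '{"t":1.5,"q":[-1.3382298,0.53643303,-0.00436645,1.53788996,0.00259448,1.06727357,-0.07120452],"p":[191.34011396,621.20338681,238.69870401],"R":[[-0.955700419,0.294341141,4.02249975e-05],[0.294341141,0.955700420,-7.62537582e-06],[-4.06875088e-05,4.55229680e-06,-0.999999999]]}'>>log.jsonl
```

```text
1.5 [-1.338  0.536 -0.004  1.538  0.003  1.067 -0.071] [191.3 621.2 238.7]
```

Emit:
play_rows([
  {"ax": 0, "ay": 0, "az": 0.75, "x": -24.5, "y": -17, "z": -3, "fingers": 1},
  {"ax": 0, "ay": 0, "az": 0.75, "x": -24.5, "y": -17, "z": -3, "fingers": 1},
  {"ax": 0, "ay": 0, "az": 0.75, "x": -24.5, "y": -17, "z": -3, "fingers": 1},
  {"ax": 0, "ay": 0, "az": 0.75, "x": -24.5, "y": -17, "z": -3, "fingers": 1},
  {"ax": 0, "ay": 0, "az": 0.75, "x": -24.5, "y": -17, "z": -3, "fingers": 1},
])

```text
t: 2.0
tool_pos: [345.9, 423.9, 264.2]
eef_rot: [[-0.493, 0.87, 0.0], [0.87, 0.493, 0.001], [0.0, 0.001, -1.0]]
force: [0.6, 0.9, -0.0]
grip_width: 88.4
```

```bash
python3 log.py; tail -1 log.jsonl
```

```text
2.0 [-1.14   0.334  0.215  1.798 -0.083  1.017 -0.377] [345.9 423.9 264.2]
{"t": 2.0, "q": [-1.1397046593651061, 0.3340825874744193, 0.21489538677938141, 1.7980125442342623, -0.08250599065713196, 1.0174978188709218, -0.3770195402599711], "p": [345.91617094338494, 423.8974155072867, 264.1928670458592], "R": [[-0.49336654280039116, 0.8698214743998468, 0.00023899386257960814], [0.8698213920021386, 0.4933663173879393, 0.0006502941835169306], [0.0004477283236410252, 0.0005287153673539065, -0.9999997599996754]]}
```

Emit:
play_rows([
  {"ax": 0.2, "ay": 0.3, "az": 0.4, "x": -17, "y": 2.5, "z": -1.8, "fingers": 1},
  {"ax": 0.2, "ay": 0.3, "az": 0.4, "x": -17, "y": 2.5, "z": -1.8, "fingers": 1},
  {"ax": 0.2, "ay": 0.3, "az": 0.4, "x": -17, "y": 2.5, "z": -1.8, "fingers": 1},
  {"ax": 0.2, "ay": 0.3, "az": 0.4, "x": -17, "y": 2.5, "z": -1.8, "fingers": 1},
])

```text
t: 2.4
tool_pos: [455.7, 285.1, 282.6]
eef_rot: [[-0.071, 0.959, -0.273], [0.966, 0.134, 0.219], [0.247, -0.248, -0.937]]
force: [0.6, 0.4, 0.1]
grip_width: 88.2
```

```bash
python3 log.py; tail -1 log.jsonl
```

```text
2.4 [-0.686  0.411  0.314  1.707 -0.458  1.26  -0.089] [455.7 285.1 282.6]
{"t": 2.4, "q": [-0.6861578916167317, 0.4112349269324918, 0.31438099070991693, 1.7066064643712582, -0.4582730018771671, 1.26014920457201, -0.08924579529929832], "p": [455.71327259206976, 285.09302331395196, 282.57879193949606], "R": [[-0.0707515390126177, 0.9594356643487763, -0.2729055252334919], [0.9664251946699195, 0.13368347272360376, 0.21943352576068625], [0.24701530890727058, -0.2482175156917405, -0.936681110127276]]}
```

Next, level out over the plate/rails to look with the wrist camera.

```bash
cat >> h.py <<'E'
def rows_to(p,R,s=None):
    s=s or read_state(); R0=np.array(s['eef_rot']);p0=np.array(s['tool_pos'])
    d=R0.T@(np.array(p)-p0)/10; a=cv2.Rodrigues(R0.T@np.array(R))[0].ravel()
    print('ax %.3f ay %.3f az %.3f x %.2f y %.2f z %.2f'%(*a,*d), 'rows>=',round(max(np.linalg.norm(d)/5,np.degrees(np.linalg.norm(a))/8.59),1))
def down(yaw): # tool x at yaw, z down
    c,s=np.cos(yaw),np.sin(yaw); return np.array([[c,s,0],[s,-c,0],[0,0,-1.]])
E
python3 - <<'E'
from h import *
rows_to([545,60,330],down(np.pi/2))
E
```

```text
ax -0.267 ay -0.239 az 0.105 x -21.21 y 4.38 z -11.82 rows>= 4.9
```

```bash
python3 - <<'E'
from h import *
rows_to([545,30,330],down(-.07))
rows_to([545,30,330],down(.8))
E
```

```text
ax -0.405 ay 0.037 az 1.726 x -24.11 y 3.98 z -12.48 rows>= 11.8
ax -0.348 ay -0.125 az 0.867 x -24.11 y 3.98 z -12.48 rows>= 6.3
```

Emit:
play_rows([
  {"ax": -0.35, "ay": -0.12, "az": 0.87, "x": -24, "y": 4, "z": -12.5, "fingers": 1},
  {"ax": -0.35, "ay": -0.12, "az": 0.87, "x": -24, "y": 4, "z": -12.5, "fingers": 1},
  {"ax": -0.35, "ay": -0.12, "az": 0.87, "x": -24, "y": 4, "z": -12.5, "fingers": 1},
  {"ax": -0.35, "ay": -0.12, "az": 0.87, "x": -24, "y": 4, "z": -12.5, "fingers": 1},
  {"ax": -0.35, "ay": -0.12, "az": 0.87, "x": -24, "y": 4, "z": -12.5, "fingers": 1},
  {"ax": -0.35, "ay": -0.12, "az": 0.87, "x": -24, "y": 4, "z": -12.5, "fingers": 1},
  {"ax": -0.35, "ay": -0.12, "az": 0.87, "x": -24, "y": 4, "z": -12.5, "fingers": 1},
])

```text
t: 3.1
tool_pos: [544.9, 34.1, 330.9]
eef_rot: [[0.698, 0.717, 0.006], [0.717, -0.698, 0.0], [0.004, 0.004, -1.0]]
force: [-0.3, 1.1, -0.5]
grip_width: 88.2
```

```bash
python3 log.py; python3 - <<'E'
from h import *
im=grab('wrist'); save(im,'w1.png'); W=cloud(im)
np.savez('/tmp/w1.npz',W=W,c=im['color'],c2w=im['c2w'],fx=im['fx'],fy=im['fy'],cx=im['cx'],cy=im['cy'],k1=im['k1'])
E
```

```text
3.1 [-0.664  0.3    0.654  1.74  -0.197  1.162 -0.726] [544.9  34.1 330.9]
```

View pics/w1.png

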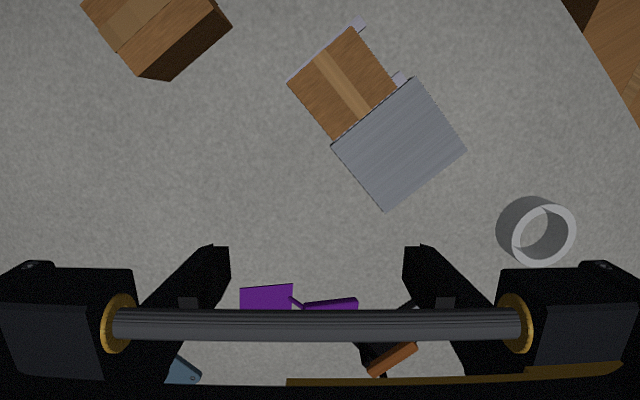

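```bash
cat >> h.py <<'E'
def plane(im,uv,z):
    K=np.array([[im['fx'],0,im['cx']],[0,im['fy'],im['cy']],[0,0,1]],float)
    n=cv2.undistortPoints(np.asarray(uv,float).reshape(-1,1,2),K,np.array([im['k1'],0,0,0,0],float)).reshape(-1,2)
    d=np.c_[n,np.ones(len(n))]@im['c2w'][:3,:3].T; o=im['c2w'][:3,3]
    return o+d*((z-o[2])/d[:,2:])
def rect(im,m,z,name):
    m=cv2.morphologyEx(m.astype(np.uint8),cv2.MORPH_OPEN,np.ones((3,3),np.uint8))
    n,l,st,_=cv2.connectedComponentsWithStats(m); k=1+np.argmax(st[1:,4]); v,u=np.nonzero(l==k)
    # boundary expand: use pixel corners
    P=plane(im,np.c_[u,v],z)
    r=cv2.minAreaRect(P[:,:2].astype(np.float32)); c=P[:,:2].mean(0)
    C=np.cov(P[:,:2].T); 
    print(name,'rect',np.round(r[0],1),np.round(r[1],1),round(r[2],2),'centroid',c.round(1),len(u)); return r
E
python3 - <<'E'
from h import *
d=dict(np.load('/tmp/w1.npz')); c=d['c']; hsv=cv2.cvtColor(c,cv2.COLOR_RGB2HSV); W=d['W']
print('bench z',np.nanmedian(W[150:200,200:280,2]), 'plate z',np.nanmedian(W[130:160,385:410,2]),'parcel',np.nanmedian(W[75:90,330:350,2]))
brown=(hsv[...,0]<20)&(hsv[...,1]>70); brown[:, :270]=0; brown[200:]=0; brown[:,480:]=0
rect(d,brown,28,'parcel')
pts=c[140:150,390:405].reshape(-1,3); print(pts.mean(0), c[180,250],hsv[145,395],hsv[180,250])
blu=(c[...,2].astype(int)-c[...,0]>8); blu[:,:320]=0; blu[220:]=0; blu[:,480:]=0
rect(d,blu,28,'plate')
v=np.zeros_like(c); v[blu]=[255]*3; v[brown]=[200,120,50]; cv2.imwrite('pics/m1.png',v[0:240,240:500,::-1])
corn=[(413,76),(467,150),(384,213),(331,146)]
P=plane(d,corn,28); print(P.round(1)); print(P.mean(0))
E
```

```text
bench z -0.007428027088792533 plate z 28.26836472115224 parcel 28.422715929044102
parcel rect [643.8  84.6] [100.8 111.4] 85.89 centroid [644.9  85.8] 6512
[108.34       111.48       116.95333333] [123 123 119] [110  20 115] [ 30   8 123]
plate rect [704.2  36.4] [3.8 6.9] 46.47 centroid [704.   36.3] 20
[[ 720.2   27.3   28. ]
 [ 713.2 -102.4   28. ]
 [ 566.4  -90.5   28. ]
 [ 577.8   36.    28. ]]
[644.43036185 -32.39913589  28.        ]
```

View pics/m1.png

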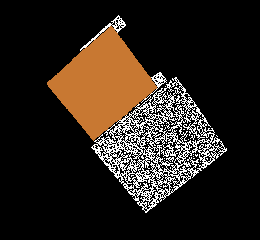

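```bash
python3 - <<'E'
from h import *
d=dict(np.load('/tmp/w1.npz')); c=cv2.medianBlur(d['c'],5); b=cv2.GaussianBlur(d['c'].astype(np.float32),(0,0),1.2)
m=(b[...,2]-b[...,0]>2); m[:,:320]=0; m[220:]=0; m[:,480:]=0
n=m.astype(np.uint8); n=cv2.morphologyEx(n,cv2.MORPH_CLOSE,np.ones((3,3)));n=cv2.morphologyEx(n,cv2.MORPH_OPEN,np.ones((15,15)))
rect(d,n,28,'plate')
E
```

```text
plate rect [645.4 -28. ] [140.2 148.2] 85.96 centroid [647.4 -30.2] 9660
```

```bash
python3 - <<'E'
from h import *
rows_to([350,-270,280],down(-.07))
E
cat > kin.py <<'E'
import numpy as np, json
from scipy.spatial.transform import Rotation as Ro
def fk(q,P):
    sg=P['sg']; T=np.eye(4)
    def rot(ax,a,off):
        M=np.eye(4);M[:3,:3]=Ro.from_euler(ax,a).as_matrix();M[:3,3]=off; return M
    o=P['off']
    for i,ax in enumerate('zyzyzyz'):
        T=T@rot(ax,sg[i]*q[i]+P['z'][i],o[i])
    E=np.eye(4);E[:3,3]=o[7]; return T@E
E
python3 - <<'E'
import json,numpy as np,itertools
from kin import *
from scipy.optimize import least_squares
L=[json.loads(l) for l in open('log.jsonl')]
best=[]
for s1 in (1,-1):
 for s2 in (1,-1):
  for s7 in (1,-1):
   for z1 in np.arange(4)*np.pi/2:
    for z7 in np.arange(4)*np.pi/2:
     sg=[s1,s2,s1,s2,s1,s2,s7]
     P=dict(sg=sg,z=[z1,0,0,0,0,0,z7],off=np.zeros((8,3)))
     e=sum(np.linalg.norm(fk(l['q'],P)[:3,:3]-np.array(l['R'])) for l in L)
     best.append((e,sg,z1,z7))
best.sort(key=lambda b:b[0]); print(len(L)); print(*best[:6],sep='\n')
E
```

```text
ax 0.000 ay -0.005 az 0.872 x -35.57 y 7.35 z 4.89 rows>= 7.3
5
(np.float64(1.1065642861230887e-08), [-1, 1, -1, 1, -1, 1, -1], np.float64(0.0), np.float64(1.5707963267948966))
(np.float64(1.1065643168264956e-08), [-1, -1, -1, -1, -1, -1, -1], np.float64(3.141592653589793), np.float64(4.71238898038469))
(np.float64(0.7194650272433398), [-1, 1, -1, 1, -1, 1, -1], np.float64(4.71238898038469), np.float64(0.0))
(np.float64(0.71946502724334), [-1, -1, -1, -1, -1, -1, -1], np.float64(1.5707963267948966), np.float64(3.141592653589793))
(np.float64(0.7194650403401652), [-1, 1, -1, 1, -1, 1, -1], np.float64(1.5707963267948966), np.float64(3.141592653589793))
(np.float64(0.7194650403401652), [-1, -1, -1, -1, -1, -1, -1], np.float64(4.71238898038469), np.float64(0.0))
```

Emit:
play_rows([
  {"ax": 0, "ay": 0, "az": 0.87, "x": -35.5, "y": 7.3, "z": 3, "fingers": 1},
  {"ax": 0, "ay": 0, "az": 0.87, "x": -35.5, "y": 7.3, "z": 3, "fingers": 1},
  {"ax": 0, "ay": 0, "az": 0.87, "x": -35.5, "y": 7.3, "z": 3, "fingers": 1},
  {"ax": 0, "ay": 0, "az": 0.87, "x": -35.5, "y": 7.3, "z": 3, "fingers": 1},
])

```text
t: 3.55
tool_pos: [436.9, -132.0, 312.3]
eef_rot: [[0.979, 0.203, 0.003], [0.203, -0.979, 0.004], [0.003, -0.003, -1.0]]
force: [0.7, -0.9, -0.8]
grip_width: 88.2
```

```bash
python3 log.py;python3 - <<'E'
from h import *
rows_to([350,-270,280],down(-.07))
E
```

```text
3.55 [-0.574  0.135  0.861  1.975 -0.121  1.079 -1.027] [ 436.9 -132.   312.3]
ax -0.004 ay -0.003 az 0.274 x -11.32 y 11.76 z 3.16 rows>= 3.3
```

Emit:
play_rows([
  {"ax": 0, "ay": 0, "az": 0.27, "x": -11.3, "y": 11.7, "z": 3, "fingers": 1},
  {"ax": 0, "ay": 0, "az": 0.27, "x": -11.3, "y": 11.7, "z": 3, "fingers": 1},
  {"ax": 0, "ay": 0, "az": 0.27, "x": -11.3, "y": 11.7, "z": 3, "fingers": 1},
  {"ax": 0, "ay": 0, "az": 0.27, "x": -11.3, "y": 11.7, "z": 3, "fingers": 1},
])

```text
t: 3.95
tool_pos: [348.6, -271.9, 281.5]
eef_rot: [[0.998, -0.066, 0.002], [-0.066, -0.998, 0.003], [0.002, -0.003, -1.0]]
force: [-0.0, 1.4, 0.2]
grip_width: 88.0
```

```bash
python3 log.py; python3 - <<'E'
from h import *
im=grab('wrist'); save(im,'w2.png'); W=cloud(im)
np.savez('/tmp/w2.npz',W=W,c=im['color'],c2w=im['c2w'],fx=im['fx'],fy=im['fy'],cx=im['cx'],cy=im['cy'],k1=im['k1'])
E
python3 - <<'E'
import json,numpy as np
from kin import *
L=[json.loads(l) for l in open('log.jsonl')]
sg=[-1,1,-1,1,-1,1,-1]; z=[0]*6+[np.pi/2]
# P = sum R_i o_i ; o_i: base z(1), after j1..; use generic: offsets per link x,z (and y)
A=[];b=[]
for l in L:
    R=np.eye(3); cols=[np.array([0,0,1.])[:,None]]
    for i,ax in enumerate('zyzyzyz'):
        R=R@Ro.from_euler(ax,sg[i]*l['q'][i]+z[i]).as_matrix()
        if i==1: cols.append(R[:,[0,2]])   # upper arm
        if i==3: cols.append(R[:,[0,2]])
        if i==5: cols.append(R[:,[0,2]])
    A.append(np.hstack(cols)); b.append(l['p'])
A=np.vstack(A);b=np.hstack(b)
x,res,rk,sv=np.linalg.lstsq(A,b,rcond=None); print(x.round(2),rk,sv.round(2)); print((A@x-b).reshape(-1,3).round(2))
E
```

```text
3.95 [-0.322  0.17   1.002  2.05  -0.174  1.006 -0.87 ] [ 348.6 -271.9  281.5]
[462.57 -16.96 465.19 105.45 514.36 -25.49 283.95] 7 [5.26 4.4  1.31 0.37 0.32 0.15 0.1 ]
[[-4.424e+01  1.019e+01  7.900e+00]
 [-4.424e+01  1.019e+01  7.900e+00]
 [-2.617e+01  1.281e+01  3.000e-02]
 [ 1.100e-01  1.740e+00 -6.430e+00]
 [ 8.920e+00 -4.800e-01  3.600e-01]
 [ 4.120e+00  4.350e+00 -4.950e+00]
 [-9.830e+00 -4.400e-01 -4.800e+00]]
```

View pics/w2.png

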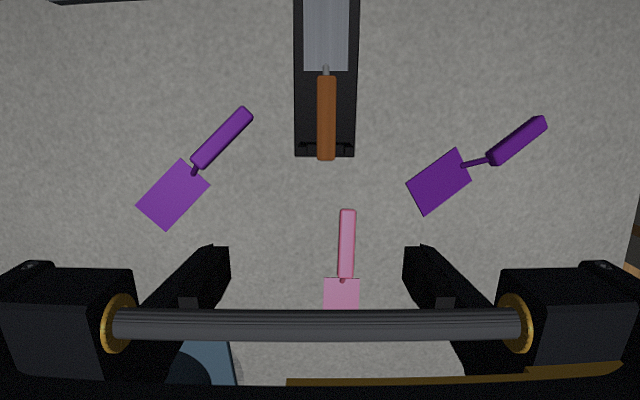

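```bash
python3 - <<'E'
import json,numpy as np
from kin import *
L=[json.loads(l) for l in open('log.jsonl')][1:]
sg=[-1,1,-1,1,-1,1,-1]; z=[0]*6+[np.pi/2]
A=[];b=[]
for l in L:
    R=np.eye(3); cols=[np.array([0,0,1.])[:,None]]
    for i,ax in enumerate('zyzyzyz'):
        R=R@Ro.from_euler(ax,sg[i]*l['q'][i]+z[i]).as_matrix()
        if i in(1,3,5): cols.append(R)
    A.append(np.hstack(cols)); b.append(l['p'])
A=np.vstack(A);b=np.hstack(b)
x,res,rk,sv=np.linalg.lstsq(A,b,rcond=None); print(x.round(2),rk,sv.round(3)); print((A@x-b).reshape(-1,3).round(2))
np.save('/tmp/kx.npy',x)
E
python3 - <<'E'
from h import *
d=dict(np.load('/tmp/w2.npz')); c=d['c']; hsv=cv2.cvtColor(c,cv2.COLOR_RGB2HSV); W=d['W']
brown=(hsv[...,0]<20)&(hsv[...,1]>80); brown[200:]=0; brown[:,:290]=0; brown[:,370:]=0
print('handle z',np.nanmedian(W[90:150,322:331,2]),'rest plate z',np.nanmedian(W[100:140,300:312,2]),'blade',np.nanmedian(W[10:60,315:340,2]), 'bench',np.nanmedian(W[20:90,220:280,2]))
rect(d,brown,57,'handle')
b=cv2.GaussianBlur(c.astype(np.float32),(0,0),1).mean(2)
dark=b<75; dark[165:]=0; dark[:,:285]=0; dark[:,370:]=0
lo=np.array([[np.nonzero((b[r]<75)&(np.arange(640)>280)&(np.arange(640)<370))[0][[0,-1]]] for r in range(5,140,15)]).reshape(-1,2)
for k in (0,1):
    P=plane(d,np.c_[lo[:,k],np.arange(5,140,15)],6); print('rest edge',P[:,:2].round(1).tolist())
print(brown.sum(), [ (r,np.nonzero(brown[r])[0][[0,-1]]) for r in range(80,160,12)])
for r in (15,30,45,60): 
    k=np.nonzero((b[r]>85)&(np.arange(640)>298)&(np.arange(640)<352))[0]; print('blade',plane(d,[(k[0],r),(k[-1],r)],9)[:,:2].round(1).tolist())
u=np.array([(325,x) for x in (60,64,66,68,70,72,74)]); print(c[u[:,1],310].tolist(), plane(d,[(315,71)],9), plane(d,[(327,75),(326,160)],57))
E
```

```text
[ 3.4850e+02  0.0000e+00 -2.4400e+01  5.0440e+02 -0.0000e+00 -2.0200e+01
  4.4608e+02 -0.0000e+00 -3.5000e-01  3.2806e+02] 10 [4.879 4.17  4.168 0.79  0.778 0.314 0.278 0.13  0.083 0.078]
[[-0.  0.  0.]
 [ 0. -0. -0.]
 [-0. -0.  0.]
 [-0. -0. -0.]
 [-0.  0. -0.]
 [ 0.  0.  0.]]
handle z 57.12167320268921 rest plate z 6.133788606466936 blade 9.163640831044518 bench 0.15265921839645102
handle rect [ 411.  -286.3] [22.2 93.3] 86.16 centroid [ 412.6 -286.2] 1715
rest edge [[543.9, -256.6], [527.4, -255.2], [510.7, -253.8], [493.8, -252.4], [476.6, -251.0], [459.0, -250.8], [441.1, -249.2], [422.9, -247.7], [404.2, -246.1]]
rest edge [[538.8, -334.6], [522.3, -333.9], [505.6, -332.1], [488.6, -331.4], [471.4, -329.6], [453.8, -328.9], [436.0, -327.0], [417.7, -325.1], [399.1, -324.4]]
1727 [(80, array([316, 336])), (92, array([316, 336])), (104, array([316, 335])), (116, array([316, 335])), (128, array([316, 335])), (140, array([317, 335])), (152, array([316, 335]))]
blade [[531.2, -268.8], [527.8, -320.7]]
blade [[514.7, -267.6], [511.4, -318.8]]
blade [[498.0, -266.3], [494.6, -318.0]]
blade [[481.0, -265.0], [477.6, -317.2]]
[[110, 113, 120], [111, 111, 118], [111, 113, 117], [110, 114, 119], [120, 123, 128], [24, 28, 30], [35, 39, 39]] [[ 467.42257131 -277.51412292    9.        ]] [[ 457.48100454 -290.24158529   57.        ]
 [ 364.45667674 -283.66137059   57.        ]]
```

```bash
cat > kin.py <<'E'
import numpy as np, json
from scipy.spatial.transform import Rotation as Ro
X=np.array([348.5,0,-24.4,504.4,0,-20.2,446.08,0,-.35,328.06])
SG=[-1,1,-1,1,-1,1,-1]; Z=[0]*6+[np.pi/2]
LO=np.array([-2.7,-.37,-1.27,.24,-1.31,.19,-2.76]);HI=np.array([2.7,2.16,1.26,2.4,4.45,1.91,2.76])
VM=np.array([2.39,2.39,3.14,3.14,3.14,3.14,3.14])
def fkj(q):
    R=np.eye(3); p=np.array([0,0,X[0]]); ax=[];pos=[]
    for i,a in enumerate('zyzyzyz'):
        v=np.zeros(3); v['xyz'.index(a)]=SG[i]; ax.append(R@v); pos.append(p.copy())
        R=R@Ro.from_euler(a,SG[i]*q[i]+Z[i]).as_matrix()
        if i in(1,3,5): p=p+R@X[1+3*(i//2):4+3*(i//2)]
    J=np.zeros((6,7))
    for i in range(7): J[:3,i]=np.cross(ax[i],p-pos[i]); J[3:,i]=ax[i]
    return p,R,J
def step(q,p,R,n=1,W=None,null=None,vmax=50,wmax=np.radians(8.59),dt=.1):
    """one row toward p,R"""
    sub=10
    W=np.eye(7) if W is None else W
    q0=q.copy()
    for k in range(sub):
        pc,Rc,J=fkj(q); d=p-pc; w=Ro.from_matrix(R@Rc.T).as_rotvec()
        f=max(np.linalg.norm(d)/(vmax/sub),np.linalg.norm(w)/(wmax/sub),1e-9); f=min(1,1/f)
        S=np.diag([1/300.]*3+[1]*3)
        Jw=S@J; e=S@np.r_[d*f,w*f]
        dq=W@Jw.T@np.linalg.solve(Jw@W@Jw.T+1e-8*np.eye(6),e)
        r=np.abs(dq)/(VM*.7*dt/sub); 
        if r.max()>1: dq/=r.max()
        q=np.clip(q+dq,LO,HI)
    return q
E
python3 - <<'E'
from kin import *
L=[json.loads(l) for l in open('log.jsonl')][1:]
tg=[None]
for a,b in zip(L[:-1],L[1:]):
    q=np.array(a['q'])
    n=round((b['t']-a['t'])/.1)
    for k in range(n+3): q=step(q,np.array(b['p']),np.array(b['R']))
    print(n,'pred',q.round(3),'act',np.round(b['q'],3),'start',np.round(a['q'],3))
E
```

```text
5 pred [-1.141  0.334  0.216  1.798 -0.083  1.017 -0.377] act [-1.14   0.334  0.215  1.798 -0.083  1.017 -0.377] start [-1.338  0.536 -0.004  1.538  0.003  1.067 -0.071]
4 pred [-0.685  0.411  0.313  1.707 -0.458  1.26  -0.09 ] act [-0.686  0.411  0.314  1.707 -0.458  1.26  -0.089] start [-1.14   0.334  0.215  1.798 -0.083  1.017 -0.377]
7 pred [-0.663  0.3    0.652  1.74  -0.197  1.162 -0.727] act [-0.664  0.3    0.654  1.74  -0.197  1.162 -0.726] start [-0.686  0.411  0.314  1.707 -0.458  1.26  -0.089]
4 pred [-0.572  0.135  0.858  1.975 -0.121  1.079 -1.028] act [-0.574  0.135  0.861  1.975 -0.121  1.079 -1.027] start [-0.664  0.3    0.654  1.74  -0.197  1.162 -0.726]
4 pred [-0.323  0.171  1.003  2.05  -0.175  1.006 -0.869] act [-0.322  0.17   1.002  2.05  -0.174  1.006 -0.87 ] start [-0.574  0.135  0.861  1.975 -0.121  1.079 -1.027]
```

```bash
cat > plan.py <<'E'
from kin import *
YAW=-.071
F=Ro.from_euler('z',YAW).as_matrix()
def tool(u,v,zs,th,pitch=0,yaw=0,phi=0.):
    "S=top surface centre of blade in F coords; roll th about lifter x (pitch tip-down, yaw extra)"
    RL=F@Ro.from_euler('ZYX',[yaw,pitch,th]).as_matrix()
    S=F@np.array([u,v,zs]); grip=S+RL@np.array([-100,0,39.])
    c,s=np.cos(phi),np.sin(phi)
    RT=RL@np.array([[c,0,s],[0,-1,0],[s,0,-c]])
    return grip+19*RT[:,2], RT
def restpose(dz=0,g=(411,-286.6,48),yaw=-.072):
    RL=Ro.from_euler('z',yaw).as_matrix(); RT=RL@np.diag([1,-1,-1.])
    return np.array(g)+[0,0,dz]+19*RT[:,2],RT
def run(q,p,R,verbose='',mx=60):
    n=0
    while n<mx:
        q=step(q,p,R); n+=1
        pc,Rc,_=fkj(q)
        if np.linalg.norm(pc-p)<.3 and np.linalg.norm(Ro.from_matrix(R@Rc.T).as_rotvec())<.003: break
    m=np.minimum(q-LO,HI-q)
    print(f'{verbose:14s} rows {n:3d}',q.round(2),'margin',m.min().round(2),'j',m.argmin()+1,'' if n<mx else 'FAIL %.1f'%np.linalg.norm(pc-p))
    return q
E
cat > sim1.py <<'E'
from plan import *
L=[json.loads(l) for l in open('log.jsonl')]; q=np.array(L[-1]['q'])
PU,V=636.6,131.5
q=run(q,*restpose(120),'above'); q=run(q,*restpose(),'grasp'); q=run(q,*restpose(110),'lift')
q=run(q,*tool(512,V+4,70,0),'pre'); q=run(q,*tool(512,V+4,7,0),'pre down')
ub=PU-20; q=run(q,*tool(ub,V+4,7,0),'inserted')
B=V-50.8
def fl(th,s):
    th=np.radians(th); b=V-54+14*np.sin(th)
    return tool(ub,b+s*np.cos(th),14+s*np.sin(th),th)
for th,s in [(10,57),(20,59),(30,61),(45,65),(60,70),(75,75),(90,80)]: q=run(q,*fl(th,s),f'roll{th}'); 
E
python3 sim1.py
```

```text
above          rows   3 [-0.08  0.52  0.78  2.03 -0.52  0.79 -0.64] margin 0.37 j 4 
grasp          rows   3 [ 0.09  0.72  0.56  2.07 -0.72  0.56 -0.47] margin 0.33 j 4 
lift           rows   3 [-0.07  0.54  0.76  2.04 -0.54  0.77 -0.62] margin 0.36 j 4 
pre            rows   8 [-0.93  0.54  0.72  2.22 -0.65  0.59 -1.36] margin 0.18 j 4 
pre down       rows   2 [-0.79  0.65  0.55  2.23 -0.8   0.46 -1.24] margin 0.17 j 4 
inserted       rows   3 [-0.72  0.77  0.6   1.98 -0.74  0.62 -1.26] margin 0.42 j 4 
roll10         rows   2 [-0.52  0.69  0.47  2.01 -0.85  0.64 -1.06] margin 0.39 j 4 
roll20         rows   2 [-0.32  0.67  0.35  2.02 -0.98  0.69 -0.85] margin 0.33 j 5 
roll30         rows   2 [-0.15  0.69  0.26  2.01 -1.09  0.8  -0.67] margin 0.22 j 5 
roll45         rows   2 [ 0.07  0.77  0.17  1.98 -1.18  1.01 -0.46] margin 0.13 j 5 
roll60         rows   2 [ 0.24  0.89  0.11  1.91 -1.21  1.23 -0.34] margin 0.1 j 5 
roll75         rows   2 [ 0.37  1.04  0.05  1.81 -1.2   1.44 -0.26] margin 0.11 j 5 
roll90         rows   2 [ 0.47  1.21 -0.02  1.7  -1.19  1.64 -0.23] margin 0.12 j 5
```

```bash
cat >> h.py <<'E'
def rel(targets,s=None):
    s=s or read_state(); 
    for p,R in targets: rows_to(p,R,s)
E
python3 - <<'E'
from h import *; from plan import *
rel([restpose(60),restpose(15),restpose()])
E
```

```text
ax -0.003 ay -0.002 az 0.005 x 6.31 y 1.06 z 19.25 rows>= 4.1
ax -0.003 ay -0.002 az 0.005 x 6.30 y 1.07 z 23.75 rows>= 4.9
ax -0.003 ay -0.002 az 0.005 x 6.30 y 1.08 z 25.25 rows>= 5.2
```

Emit:
play_rows([
  {"ax": -0.003, "ay": -0.002, "az": 0.005, "x": 6.3, "y": 1.05, "z": 19.3, "fingers": 1},
  {"ax": -0.003, "ay": -0.002, "az": 0.005, "x": 6.3, "y": 1.05, "z": 19.3, "fingers": 1},
  {"ax": -0.003, "ay": -0.002, "az": 0.005, "x": 6.3, "y": 1.05, "z": 19.3, "fingers": 1},
  {"ax": -0.003, "ay": -0.002, "az": 0.005, "x": 6.3, "y": 1.05, "z": 19.3, "fingers": 1},
  {"ax": -0.003, "ay": -0.002, "az": 0.005, "x": 6.3, "y": 1.05, "z": 21, "fingers": 1},
  {"ax": -0.003, "ay": -0.002, "az": 0.005, "x": 6.3, "y": 1.05, "z": 23, "fingers": 1},
  {"ax": -0.003, "ay": -0.002, "az": 0.005, "x": 6.3, "y": 1.05, "z": 25, "fingers": 1},
  {"ax": -0.003, "ay": -0.002, "az": 0.005, "x": 6.3, "y": 1.05, "z": 25.2, "fingers": 1},
  {"ax": -0.003, "ay": -0.002, "az": 0.005, "x": 6.3, "y": 1.05, "z": 25.2, "fingers": 1},
])

```text
t: 4.9
tool_pos: [415.2, -281.7, 29.9]
eef_rot: [[0.998, -0.065, 0.0], [-0.065, -0.998, 0.001], [-0.0, -0.001, -1.0]]
force: [0.2, 0.3, 0.2]
grip_width: 88.1
```

```bash
python3 log.py; python3 - <<'E'
from h import *; from plan import *
rel([restpose()])
im=grab('wrist'); save(im,'w3.png')
E
```

```text
4.9 [ 0.062  0.722  0.577  2.065 -0.737  0.568 -0.466] [ 415.2 -281.7   29.9]
ax -0.001 ay 0.000 az 0.007 x -0.38 y 0.52 z 0.09 rows>= 0.1
```

View pics/w3.png

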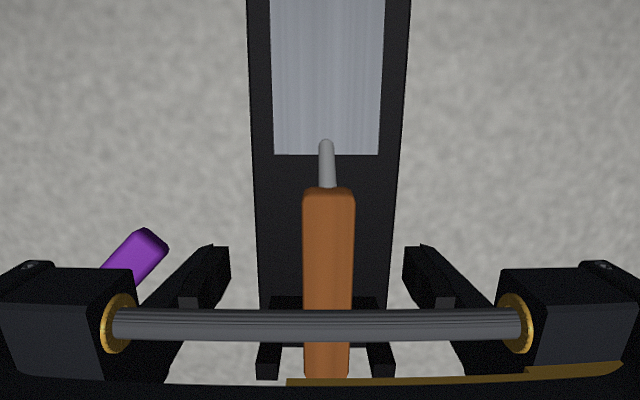

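Emit:
play_rows([
  {"ax": 0, "ay": 0, "az": 0.007, "x": -0.4, "y": 0.5, "z": 0.1, "fingers": 1},
  {"ax": 0, "ay": 0, "az": 0.007, "x": -0.4, "y": 0.5, "z": 0.1, "fingers": 1},
])

```text
t: 5.15
tool_pos: [410.2, -288.2, 29.8]
eef_rot: [[0.997, -0.075, 0.001], [-0.075, -0.997, -0.001], [0.001, 0.001, -1.0]]
force: [0.5, 0.6, -0.1]
grip_width: 88.2
```

```bash
python3 log.py; python3 - <<'E'
from h import *; from plan import *
rel([restpose()])
print(read_state()['qvel'].round(3))
E
```

```text
5.15 [ 0.076  0.721  0.578  2.068 -0.74   0.564 -0.457] [ 410.2 -288.2   29.8]
ax 0.001 ay -0.001 az -0.003 x 0.07 y -0.16 z 0.08 rows>= 0.0
[-0.006  0.002 -0.007 -0.002 -0.001  0.005 -0.006]
```

Emit:
play_rows([
  {"ax": 0, "ay": 0, "az": -0.003, "x": 0.05, "y": -0.15, "z": 0.1, "fingers": 1},
  {"ax": 0, "ay": 0, "az": -0.003, "x": 0.05, "y": -0.15, "z": 0.1, "fingers": 0},
  {"ax": 0, "ay": 0, "az": -0.003, "x": 0.05, "y": -0.15, "z": 0.1, "fingers": 0},
  {"ax": 0, "ay": 0, "az": -0.003, "x": 0.05, "y": -0.15, "z": 0.1, "fingers": 0},
  {"ax": 0, "ay": 0, "az": -0.003, "x": 0.05, "y": -0.15, "z": 0.1, "fingers": 0},
  {"ax": 0, "ay": 0, "az": -0.003, "x": 0.05, "y": -0.15, "z": 0.1, "fingers": 0},
])

```text
t: 5.75
tool_pos: [410.9, -285.8, 27.9]
eef_rot: [[0.997, -0.071, 0.0], [-0.071, -0.997, -0.0], [0.0, 0.0, -1.0]]
force: [-0.5, 0.4, -0.6]
grip_width: 50.0
```

```bash
python3 log.py; python3 - <<'E'
from h import *; from plan import *
s=read_state(); print(s['grip_width'],s['force'],s['eef_rot'].round(4))
im=grab('wrist'); save(im,'w4.png')
E
```

```text
5.75 [ 0.075  0.724  0.574  2.069 -0.742  0.561 -0.456] [ 410.9 -285.8   27.9]
50.0421422440627 [-0.50434635  0.3960885  -0.58000328] [[ 9.975e-01 -7.080e-02  2.000e-04]
 [-7.080e-02 -9.975e-01 -0.000e+00]
 [ 2.000e-04  0.000e+00 -1.000e+00]]
```

View pics/w4.png

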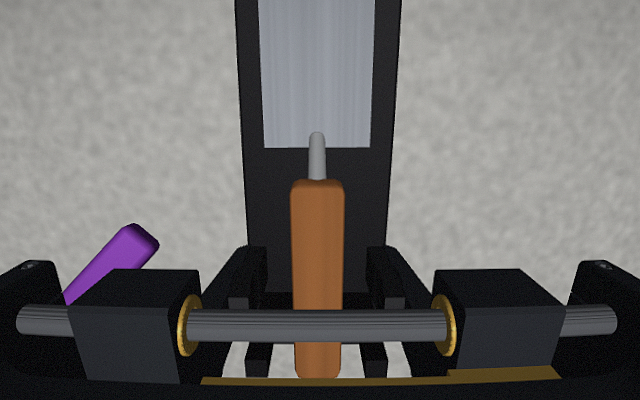

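Emit:
play_rows([
  {"ax": 0, "ay": 0, "az": 0, "x": 0, "y": 0, "z": 0, "fingers": 0},
  {"ax": 0, "ay": 0, "az": 0, "x": 0, "y": 0, "z": 0, "fingers": 0},
  {"ax": 0, "ay": 0, "az": 0, "x": 0, "y": 0, "z": 0, "fingers": 0},
  {"ax": 0, "ay": 0, "az": 0, "x": 0, "y": 0, "z": 0, "fingers": 0},
  {"ax": 0, "ay": 0, "az": 0, "x": 0, "y": 0, "z": 0, "fingers": 0},
  {"ax": 0, "ay": 0, "az": 0, "x": 0, "y": 0, "z": 0, "fingers": 0},
])

```text
t: 6.4
tool_pos: [410.9, -285.8, 28.0]
eef_rot: [[0.997, -0.071, 0.0], [-0.071, -0.997, -0.0], [0.0, 0.0, -1.0]]
force: [0.7, -0.8, -0.7]
grip_width: 21.5
```

```bash
python3 log.py; python3 - <<'E'
from h import *; from plan import *
s=read_state(); print(s['grip_width'],s['force'],s['eef_rot'].round(4),s['tool_pos'])
E
```

```text
6.4 [ 0.075  0.724  0.574  2.069 -0.742  0.561 -0.456] [ 410.9 -285.8   28. ]
21.545330644212736 [ 0.73985489 -0.81107101 -0.66310668] [[ 9.975e-01 -7.080e-02  2.000e-04]
 [-7.080e-02 -9.975e-01 -1.000e-04]
 [ 3.000e-04  1.000e-04 -1.000e+00]] [ 410.93586115 -285.82958947   27.95899086]
```

Emit:
play_rows([
  {"ax": 0, "ay": 0, "az": 0, "x": 0, "y": 0, "z": -1, "fingers": 0},
  {"ax": 0, "ay": 0, "az": 0, "x": 0, "y": 0, "z": -3, "fingers": 0},
  {"ax": 0, "ay": 0, "az": 0, "x": 0, "y": 0, "z": -6, "fingers": 0},
  {"ax": 0, "ay": 0, "az": 0, "x": 0, "y": 0, "z": -9, "fingers": 0},
  {"ax": 0, "ay": 0, "az": 0, "x": 0, "y": 0, "z": -11, "fingers": 0},
  {"ax": 0, "ay": 0, "az": 0, "x": 0, "y": 0, "z": -11, "fingers": 0},
])

```text
t: 7.0
tool_pos: [412.1, -286.6, 140.4]
eef_rot: [[0.997, -0.071, 0.004], [-0.071, -0.997, -0.002], [0.004, 0.001, -1.0]]
force: [-0.0, -0.0, -2.1]
grip_width: 21.4
```

```bash
sed -i 's/grip+19\*RT/grip+20*RT/; s/\[0,0,dz\]+19/[0,0,dz]+20/' plan.py; python3 log.py; python3 - <<'E'
from h import *; from plan import *
s=read_state(); print(s['grip_width'],s['force'],s['wrist_torque'])
im=grab('wrist'); save(im,'w5.png'); W=cloud(im)
T=np.eye(4);T[:3,:3]=s['eef_rot'];T[:3,3]=s['tool_pos']; Wt=(W-T[:3,3])@T[:3,:3]
# blade in tool frame
for r,c in [(20,320),(20,280),(20,360),(80,280),(80,360),(130,280),(130,350),(130,320)]: print(r,c,Wt[r,c].round(1),im['color'][r,c])
E
```

```text
7.0 [-0.083  0.544  0.782  2.041 -0.553  0.771 -0.605] [ 412.1 -286.6  140.4]
21.426715666377625 [-0.01109344 -0.03704771 -2.12849231] [-0.00871174  0.19843481  0.02171518]
20 320 [115.7   1.7  20. ] [122 123 131]
20 280 [115.8 -17.1  20.2] [123 128 132]
20 360 [116.   20.6  21. ] [120 126 132]
80 280 [ 88.8 -17.8  20.1] [123 129 135]
80 360 [88.7 21.2 18.8] [122 127 132]
130 280 [ 64.7 -18.5  19.8] [128 133 138]
130 350 [64.7 17.  19.3] [125 131 134]
130 320 [64.6  1.8 19.4] [126 129 136]
```

View pics/w5.png

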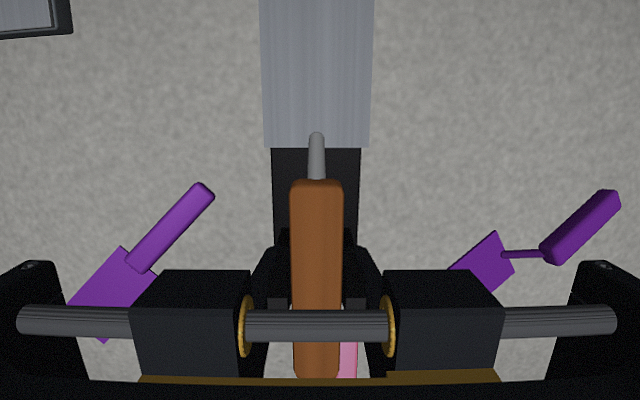

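```bash
python3 - <<'E'
from h import *; from plan import *
s=read_state(); q=np.array(s['joints'])
V=131.5
t=tool(505,V+4,90,0); rel([t]); print(t[0]); q=run(q,*t,'pre')
E
```

```text
ax 0.000 ay -0.002 az 0.001 x -2.56 y -39.14 z 2.96 rows>= 7.9
[413.59204546 106.4277686  109.        ]
pre            rows   8 [-0.99  0.5   0.79  2.23 -0.62  0.63 -1.39] margin 0.17 j 4
```

Emit:
play_rows([
  {"ax": 0, "ay": 0, "az": 0, "x": -2.5, "y": -39.1, "z": 3, "fingers": 0},
  {"ax": 0, "ay": 0, "az": 0, "x": -2.5, "y": -39.1, "z": 3, "fingers": 0},
  {"ax": 0, "ay": 0, "az": 0, "x": -2.5, "y": -39.1, "z": 3, "fingers": 0},
  {"ax": 0, "ay": 0, "az": 0, "x": -2.5, "y": -39.1, "z": 3, "fingers": 0},
  {"ax": 0, "ay": 0, "az": 0, "x": -2.5, "y": -39.1, "z": 3, "fingers": 0},
  {"ax": 0, "ay": 0, "az": 0, "x": -2.5, "y": -39.1, "z": 3, "fingers": 0},
  {"ax": 0, "ay": 0, "az": 0, "x": -2.5, "y": -39.1, "z": 3, "fingers": 0},
  {"ax": 0, "ay": 0, "az": 0, "x": -2.5, "y": -39.1, "z": 3, "fingers": 0},
  {"ax": 0, "ay": 0, "az": 0, "x": -2.5, "y": -39.1, "z": 3, "fingers": 0},
  {"ax": 0, "ay": 0, "az": 0, "x": -2.5, "y": -39.1, "z": 3, "fingers": 0},
])

```text
t: 8.05
tool_pos: [412.7, 106.4, 107.0]
eef_rot: [[0.998, -0.068, -0.002], [-0.068, -0.998, -0.001], [-0.001, 0.002, -1.0]]
force: [0.2, -0.9, -2.1]
grip_width: 21.6
```

```bash
python3 log.py; python3 - <<'E'
from h import *; from plan import *
s=read_state(); print(s['grip_width'],s['force'],s['qvel'].round(3))
im=grab('wrist'); save(im,'w6.png'); W=cloud(im)
np.savez('/tmp/w6.npz',W=W,c=im['color'],c2w=im['c2w'],fx=im['fx'],fy=im['fy'],cx=im['cx'],cy=im['cy'],k1=im['k1'])
E
```

```text
8.05 [-0.989  0.507  0.782  2.235 -0.62   0.628 -1.388] [412.7 106.4 107. ]
21.59343398214994 [ 0.2000847  -0.85941714 -2.11116454] [ 0.042 -0.014  0.031  0.013  0.007 -0.001  0.001]
```

View pics/w6.png

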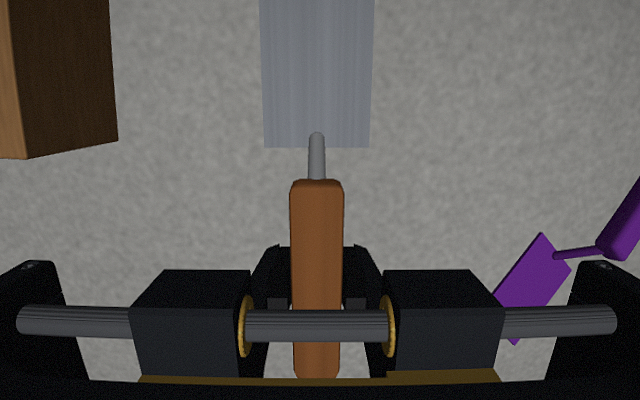

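```bash
python3 - <<'E'
from h import *
for n in ('top','side'):
    im=grab(n); c=im['color']; W=cloud(im)
    np.savez('/tmp/%s1.npz'%n,W=W,c=c,c2w=im['c2w'],fx=im['fx'],fy=im['fy'],cx=im['cx'],cy=im['cy'],k1=im['k1'])
    r=(80,220,210,380) if n=='top' else (90,230,260,460)
    cv2.imwrite('pics/%s1z.png'%n,cv2.resize(c[r[0]:r[1],r[2]:r[3],::-1],None,fx=4,fy=4,interpolation=cv2.INTER_CUBIC))
E
```

```text
(no output)
```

View pics/top1z.png

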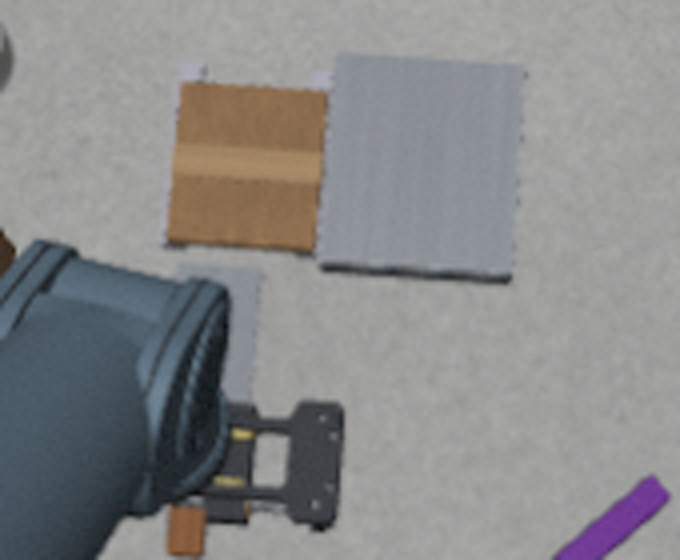

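View pics/side1z.png

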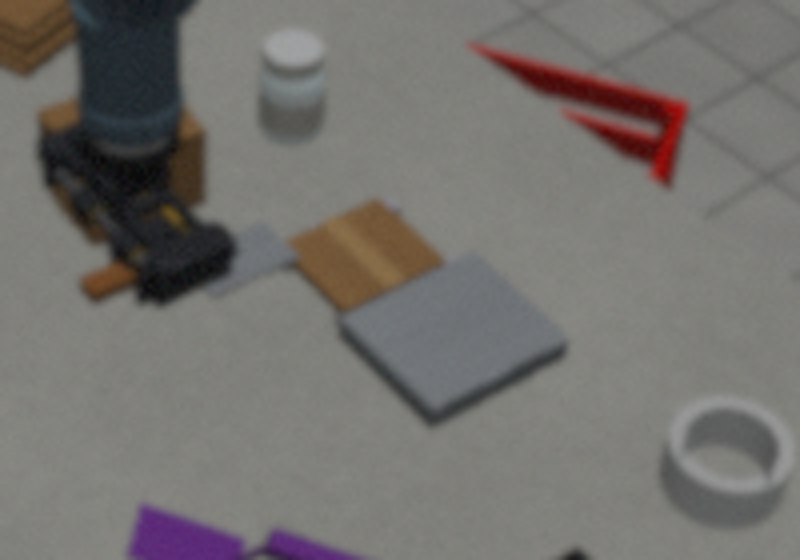

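```bash
python3 - <<'E'
from h import *; from plan import *
d=dict(np.load('/tmp/top1.npz')); L=json.loads(open('log.jsonl').readlines()[-1]); p=np.array(L['p']);R=np.array(L['R'])
corn=[p+R@np.array([144.5,y,20.]) for y in(-27,27)]
print('blade tip pred',proj(d,corn).round(1))
px=lambda a,b:(210+a/4-.375,80+b/4-.375)
P=plane(d,[px(183,83),px(328,91),px(315,248),px(168,244)],28); print('parcel',P[:,:2].round(1).tolist(),(F.T@P.mean(0)).round(1))
Q=plane(d,[px(335,55),px(524,67),px(512,275),px(320,264)],28); print('plate',Q[:,:2].round(1).tolist(),(F.T@Q.mean(0)).round(1))
print('rail far ends', (plane(d,[px(181,64),px(205,64),px(313,71),px(335,71)],14)@F).round(1)[:,:2].tolist())
print('rail near', (plane(d,[px(165,244),px(310,254)],14)@F).round(1)[:,:2].tolist())
print('blade F', (F.T@corn[0]).round(1),(F.T@corn[1]).round(1), 'img', (plane(d,[px(185,268),px(262,268)],87)@F).round(1))
for A in (P,Q): 
  e=A[0]-A[3]; f=A[1]-A[2]; print(np.arctan2(e[1],e[0]).round(4),np.arctan2(f[1],f[0]).round(4),'widths',np.linalg.norm(A[0]-A[1]).round(1),np.linalg.norm(A[3]-A[0]).round(1))
E
```

```text
blade tip pred [[253.8 144.4]
 [275.  145.7]]
parcel [[699.0, 129.9], [693.0, 31.7], [582.8, 39.3], [585.8, 137.2]] [632.6 129.7  28. ]
plate [[718.8, 27.2], [710.3, -101.1], [564.1, -91.5], [571.8, 35.9]] [641.9  13.2  28. ]
rail far ends [[706.9, 184.0], [708.0, 167.6], [707.9, 93.3], [709.0, 78.3]]
rail near [[578.5, 182.6], [578.1, 84.7]]
blade F [548.5 162.7  86.7] [548.6 108.7  86.8] img [[543.  156.9  87. ]
 [546.3 108.3  87. ]]
-0.0646 -0.0696 widths 98.4 113.4
-0.0595 -0.0657 widths 128.5 147.3
```

Emit:
play_rows([
  {"ax": 0, "ay": 0, "az": 0, "x": 0, "y": 0.05, "z": 3, "fingers": 0},
  {"ax": 0, "ay": 0, "az": 0, "x": 0, "y": 0.05, "z": 6, "fingers": 0},
  {"ax": 0, "ay": 0, "az": 0, "x": 0, "y": 0.05, "z": 8, "fingers": 0},
  {"ax": 0, "ay": 0, "az": 0, "x": 0, "y": 0.05, "z": 8.05, "fingers": 0},
  {"ax": 0, "ay": 0, "az": 0, "x": 0, "y": 0.05, "z": 8.05, "fingers": 0},
])

```text
t: 8.7
tool_pos: [413.8, 104.2, 27.7]
eef_rot: [[0.997, -0.073, -0.0], [-0.073, -0.997, -0.001], [-0.0, 0.001, -1.0]]
force: [-1.3, 1.1, -1.6]
grip_width: 21.6
```

```bash
python3 log.py; python3 - <<'E'
from h import *; from plan import *
s=read_state(); print(s['force'],s['qvel'].round(3)); rel([tool(614,135,7.5,0)])
p=s['tool_pos'];R=s['eef_rot']; print('blade corners F',[(F.T@(p+R@np.array([100.5+a,0,b]))).round(1) for a,b in((-44,22),(44,22))], R.round(4).tolist())
E
```

```text
8.7 [-0.807  0.65   0.561  2.248 -0.821  0.455 -1.22 ] [413.8 104.2  27.7]
[-1.32492845  1.05993205 -1.64800761] [-0.026 -0.021  0.018 -0.006  0.004  0.003 -0.001]
ax 0.001 ay 0.000 az -0.002 x 10.87 y -0.20 z 0.12 rows>= 2.2
blade corners F [array([461.8, 133.1,   5.7]), array([549.8, 132.9,   5.7])] [[0.9973, -0.0734, -0.0001], [-0.0734, -0.9973, -0.0006], [-0.0001, 0.0006, -1.0]]
```

Emit:
play_rows([
  {"ax": 0, "ay": 0, "az": 0, "x": 1, "y": -0.1, "z": 0.1, "fingers": 0},
  {"ax": 0, "ay": 0, "az": 0, "x": 3, "y": -0.1, "z": 0.1, "fingers": 0},
  {"ax": 0, "ay": 0, "az": 0, "x": 5, "y": -0.15, "z": 0.1, "fingers": 0},
  {"ax": 0, "ay": 0, "az": 0, "x": 7, "y": -0.2, "z": 0.1, "fingers": 0},
  {"ax": 0, "ay": 0, "az": 0, "x": 8.5, "y": -0.2, "z": 0.1, "fingers": 0},
  {"ax": 0, "ay": 0, "az": 0, "x": 9.5, "y": -0.2, "z": 0.1, "fingers": 0},
  {"ax": 0, "ay": 0, "az": 0, "x": 10, "y": -0.2, "z": 0.1, "fingers": 0},
  {"ax": 0, "ay": 0, "az": 0, "x": 10, "y": -0.2, "z": 0.1, "fingers": 0},
])

```text
t: 9.5
tool_pos: [514.2, 100.4, 26.8]
eef_rot: [[0.997, -0.071, 0.001], [-0.071, -0.997, -0.0], [0.001, 0.0, -1.0]]
force: [0.0, -0.1, -1.6]
grip_width: 21.4
```

```bash
python3 log.py; python3 - <<'E'
from h import *; from plan import *
s=read_state(); print(s['force'],s['wrist_torque'].round(2)); rel([tool(614,135,7.5,0)])
p=s['tool_pos'];R=s['eef_rot']; print('blade corners F',[(F.T@(p+R@np.array([100.5+a,0,b]))).round(1) for a,b in((-44,22),(44,22))])
im=grab('wrist'); save(im,'w7.png')
im=grab('side'); cv2.imwrite('pics/s7.png',cv2.resize(im['color'][90:230,260:460,::-1],None,fx=4,fy=4,interpolation=cv2.INTER_CUBIC))
E
```

```text
9.5 [-0.739  0.763  0.609  2.012 -0.765  0.606 -1.246] [514.2 100.4  26.8]
[ 0.02858847 -0.07060655 -1.6329448 ] [-0.03  0.25  0.  ]
ax 0.000 ay -0.001 az 0.000 x 0.82 y 0.16 z 0.03 rows>= 0.2
blade corners F [array([562.3, 136.6,   4.9]), array([650.3, 136.6,   5. ])]
```

View pics/w7.png

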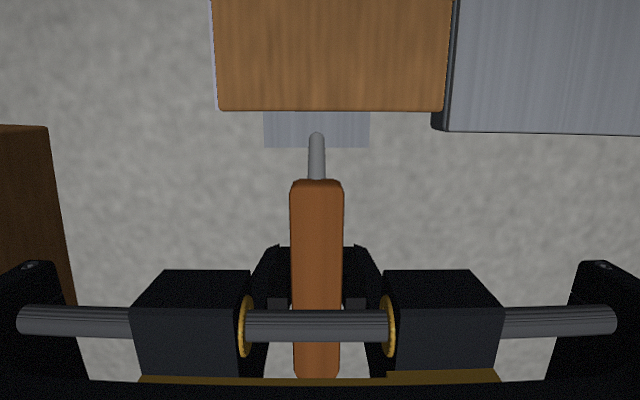

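View pics/s7.png

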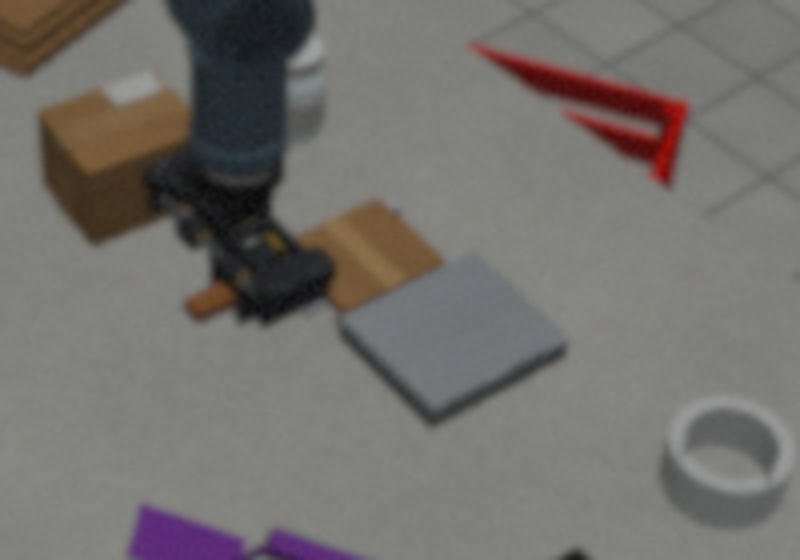

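```bash
cat > flip.py <<'E'
from h import *; from plan import *
V0=77.5; ub=613.5
def fl(th,s,du=0,dv=0):
    t=np.radians(th); b=V0+14*np.sin(t)+dv
    return tool(ub+du,b+s*np.cos(t),14+s*np.sin(t),t)
def srow(targets,s):
    R0=np.array(s['eef_rot']);p0=np.array(s['tool_pos']); out=[]
    for p,R in targets:
        d=R0.T@(p-p0)/10; a=cv2.Rodrigues(R0.T@R)[0].ravel()
        print('{"ax": %.3f, "ay": %.3f, "az": %.3f, "x": %.2f, "y": %.2f, "z": %.2f, "fingers": 0},'%(*a,*d))
E
python3 - <<'E'
from flip import *
s=read_state(); q=np.array(s['joints'])
seq=[tool(ub,135,8,0),tool(ub,135,11,0)]+[fl(th,sv) for th,sv in [(4,57),(8,57),(12,57.5),(16,58),(20,58.5),(24,59),(28,60),(32,61),(36,62)]]
srow(seq,s)
for i,t in enumerate(seq): q=run(q,*t,str(i))
E
```

```text
{"ax": 0.000, "ay": 0.001, "az": 0.000, "x": 0.91, "y": 0.16, "z": -0.05, "fingers": 0},
{"ax": 0.000, "ay": 0.001, "az": 0.000, "x": 0.91, "y": 0.16, "z": -0.35, "fingers": 0},
{"ax": 0.070, "ay": 0.001, "az": 0.000, "x": 0.91, "y": 0.26, "z": -1.05, "fingers": 0},
{"ax": 0.140, "ay": 0.001, "az": 0.000, "x": 0.91, "y": 0.34, "z": -1.43, "fingers": 0},
{"ax": 0.209, "ay": 0.001, "az": 0.000, "x": 0.91, "y": 0.39, "z": -1.81, "fingers": 0},
{"ax": 0.279, "ay": 0.001, "az": 0.000, "x": 0.91, "y": 0.47, "z": -2.18, "fingers": 0},
{"ax": 0.349, "ay": 0.001, "az": 0.000, "x": 0.91, "y": 0.58, "z": -2.54, "fingers": 0},
{"ax": 0.419, "ay": 0.001, "az": 0.000, "x": 0.91, "y": 0.72, "z": -2.89, "fingers": 0},
{"ax": 0.489, "ay": 0.001, "az": 0.000, "x": 0.91, "y": 0.85, "z": -3.25, "fingers": 0},
{"ax": 0.559, "ay": 0.001, "az": 0.000, "x": 0.91, "y": 1.00, "z": -3.60, "fingers": 0},
{"ax": 0.628, "ay": 0.001, "az": 0.000, "x": 0.91, "y": 1.19, "z": -3.94, "fingers": 0},
0              rows   1 [-0.73  0.77  0.61  1.99 -0.76  0.62 -1.25] margin 0.41 j 4 
1              rows   1 [-0.73  0.77  0.62  1.99 -0.76  0.62 -1.25] margin 0.41 j 4 
2              rows   1 [-0.66  0.73  0.57  2.01 -0.8   0.63 -1.17] margin 0.39 j 4 
3              rows   1 [-0.58  0.71  0.51  2.01 -0.85  0.63 -1.09] margin 0.39 j 4 
4              rows   1 [-0.49  0.69  0.46  2.02 -0.9   0.65 -1.  ] margin 0.38 j 4 
5              rows   1 [-0.41  0.68  0.41  2.02 -0.95  0.67 -0.92] margin 0.36 j 5 
6              rows   1 [-0.34  0.67  0.37  2.03 -1.    0.7  -0.83] margin 0.31 j 5 
7              rows   1 [-0.26  0.68  0.33  2.03 -1.05  0.74 -0.76] margin 0.26 j 5 
8              rows   1 [-0.2   0.69  0.3   2.02 -1.09  0.78 -0.68] margin 0.22 j 5 
9              rows   1 [-0.13  0.7   0.27  2.02 -1.12  0.83 -0.62] margin 0.19 j 5 
10             rows   1 [-0.07  0.72  0.24  2.01 -1.15  0.89 -0.56] margin 0.16 j 5
```

Emit:
play_rows([
  {"ax": 0, "ay": 0, "az": 0, "x": 0.5, "y": 0.15, "z": 0, "fingers": 0},
  {"ax": 0, "ay": 0, "az": 0, "x": 0.9, "y": 0.16, "z": -0.2, "fingers": 0},
  {"ax": 0, "ay": 0, "az": 0, "x": 0.9, "y": 0.16, "z": -0.4, "fingers": 0},
  {"ax": 0.035, "ay": 0, "az": 0, "x": 0.9, "y": 0.2, "z": -0.8, "fingers": 0},
  {"ax": 0.07, "ay": 0, "az": 0, "x": 0.9, "y": 0.26, "z": -1.05, "fingers": 0},
  {"ax": 0.14, "ay": 0, "az": 0, "x": 0.9, "y": 0.34, "z": -1.43, "fingers": 0},
  {"ax": 0.21, "ay": 0, "az": 0, "x": 0.9, "y": 0.39, "z": -1.81, "fingers": 0},
  {"ax": 0.28, "ay": 0, "az": 0, "x": 0.9, "y": 0.47, "z": -2.18, "fingers": 0},
  {"ax": 0.28, "ay": 0, "az": 0, "x": 0.9, "y": 0.47, "z": -2.18, "fingers": 0},
])

```text
t: 10.5
tool_pos: [522.4, 91.8, 48.6]
eef_rot: [[0.997, -0.073, 0.022], [-0.077, -0.958, 0.275], [0.001, -0.276, -0.961]]
force: [0.0, -1.0, -2.7]
grip_width: 21.3
```

```bash
python3 log.py; python3 - <<'E'
from flip import *
s=read_state(); print(s['force'],s['wrist_torque'].round(2)); rel([fl(16,58)],s)
im=grab('wrist'); save(im,'w8.png')
im=grab('side'); cv2.imwrite('pics/s8.png',cv2.resize(im['color'][90:230,260:460,::-1],None,fx=4,fy=4,interpolation=cv2.INTER_CUBIC))
E
```

```text
10.5 [-0.405  0.676  0.406  2.024 -0.946  0.667 -0.92 ] [522.4  91.8  48.6]
[ 0.02057114 -0.95641355 -2.69952581] [-0.55  0.37 -0.09]
ax -0.000 ay -0.002 az -0.005 x -0.11 y -0.30 z 0.12 rows>= 0.1
```

View pics/w8.png

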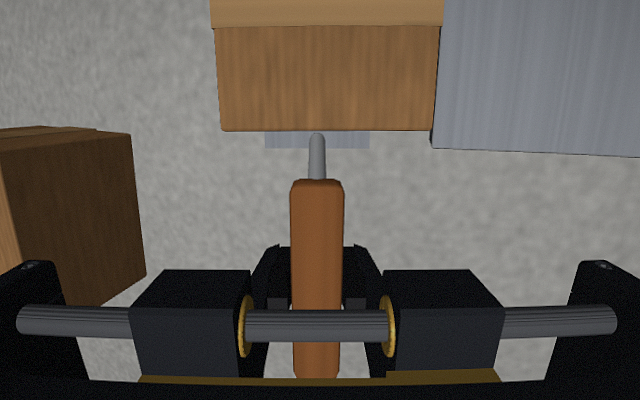

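View pics/s8.png

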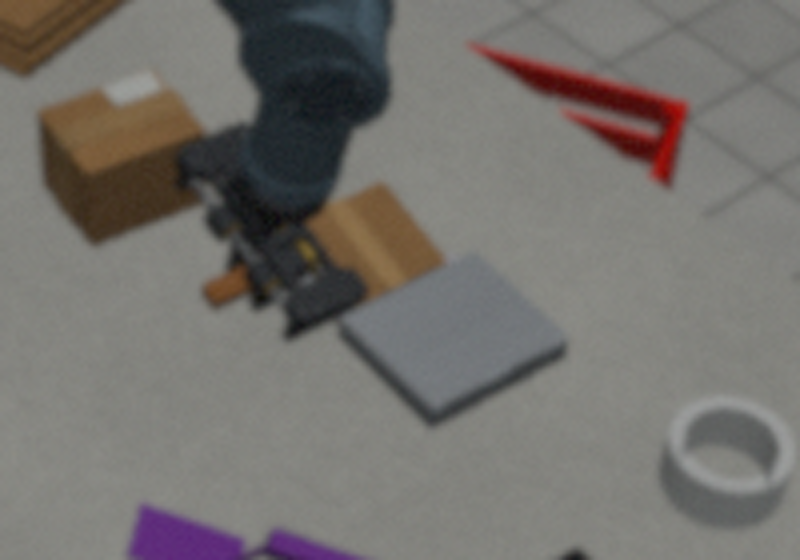

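```bash
python3 - <<'E'
from flip import *
s=read_state(); q=np.array(s['joints'])
seq=[fl(th,sv,dv=0) for th,sv in [(20,58.5),(25,59.5),(30,60.5),(35,61.5),(40,63),(45,65),(50,67),(55,69)]]
srow(seq,s)
for i,t in enumerate(seq): q=run(q,*t,str(i))
E
```

```text
{"ax": 0.071, "ay": -0.000, "az": -0.001, "x": -0.06, "y": -0.04, "z": -0.37, "fingers": 0},
{"ax": 0.158, "ay": -0.000, "az": -0.001, "x": -0.06, "y": -0.02, "z": -0.85, "fingers": 0},
{"ax": 0.245, "ay": -0.000, "az": -0.001, "x": -0.06, "y": 0.04, "z": -1.32, "fingers": 0},
{"ax": 0.332, "ay": -0.000, "az": -0.001, "x": -0.06, "y": 0.16, "z": -1.78, "fingers": 0},
{"ax": 0.420, "ay": -0.000, "az": -0.001, "x": -0.06, "y": 0.28, "z": -2.25, "fingers": 0},
{"ax": 0.507, "ay": -0.000, "az": -0.001, "x": -0.06, "y": 0.41, "z": -2.74, "fingers": 0},
{"ax": 0.594, "ay": -0.000, "az": -0.001, "x": -0.06, "y": 0.61, "z": -3.23, "fingers": 0},
{"ax": 0.681, "ay": -0.001, "az": -0.001, "x": -0.06, "y": 0.86, "z": -3.71, "fingers": 0},
0              rows   1 [-0.33  0.67  0.36  2.03 -1.    0.7  -0.84] margin 0.31 j 5 
1              rows   1 [-0.24  0.68  0.31  2.02 -1.05  0.75 -0.74] margin 0.26 j 5 
2              rows   1 [-0.16  0.69  0.27  2.02 -1.1   0.8  -0.65] margin 0.21 j 5 
3              rows   1 [-0.08  0.71  0.24  2.01 -1.14  0.87 -0.57] margin 0.17 j 5 
4              rows   1 [-0.01  0.74  0.21  2.   -1.17  0.94 -0.51] margin 0.14 j 5 
5              rows   1 [ 0.05  0.77  0.19  1.98 -1.19  1.01 -0.45] margin 0.12 j 5 
6              rows   1 [ 0.11  0.81  0.17  1.97 -1.21  1.09 -0.4 ] margin 0.1 j 5 
7              rows   1 [ 0.17  0.85  0.15  1.94 -1.22  1.16 -0.36] margin 0.09 j 5
```

Emit:
play_rows([
  {"ax": 0.07, "ay": 0, "az": 0, "x": -0.05, "y": -0.04, "z": -0.37, "fingers": 0},
  {"ax": 0.158, "ay": 0, "az": 0, "x": -0.05, "y": -0.02, "z": -0.85, "fingers": 0},
  {"ax": 0.245, "ay": 0, "az": 0, "x": -0.05, "y": 0.04, "z": -1.32, "fingers": 0},
  {"ax": 0.332, "ay": 0, "az": 0, "x": -0.05, "y": 0.16, "z": -1.78, "fingers": 0},
  {"ax": 0.42, "ay": 0, "az": 0, "x": -0.05, "y": 0.28, "z": -2.25, "fingers": 0},
  {"ax": 0.507, "ay": 0, "az": 0, "x": -0.05, "y": 0.41, "z": -2.74, "fingers": 0},
  {"ax": 0.507, "ay": 0, "az": 0, "x": -0.05, "y": 0.41, "z": -2.74, "fingers": 0},
])

```text
t: 11.3
tool_pos: [520.4, 81.8, 71.7]
eef_rot: [[0.997, -0.054, 0.05], [-0.073, -0.706, 0.705], [-0.003, -0.706, -0.708]]
force: [-0.9, 0.7, -3.5]
grip_width: 21.7
```

```bash
python3 log.py; python3 - <<'E'
from flip import *
s=read_state(); print(s['force'],s['wrist_torque'].round(2)); rel([fl(45,65)],s)
im=grab('wrist'); save(im,'w9.png')
im=grab('top'); cv2.imwrite('pics/t9.png',cv2.resize(im['color'][80:220,230:400,::-1],None,fx=4,fy=4,interpolation=cv2.INTER_CUBIC))
E
```

```text
11.3 [ 0.06   0.772  0.184  1.983 -1.19   1.01  -0.453] [520.4  81.8  71.7]
[-0.86395754  0.69204706 -3.47866712] [-1.09  0.34  0.09]
ax 0.001 ay 0.001 az -0.004 x 0.02 y -0.22 z -0.02 rows>= 0.0
```

View pics/w9.png

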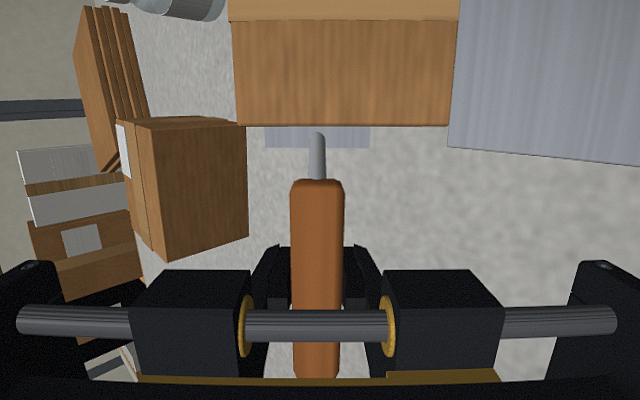

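View pics/t9.png

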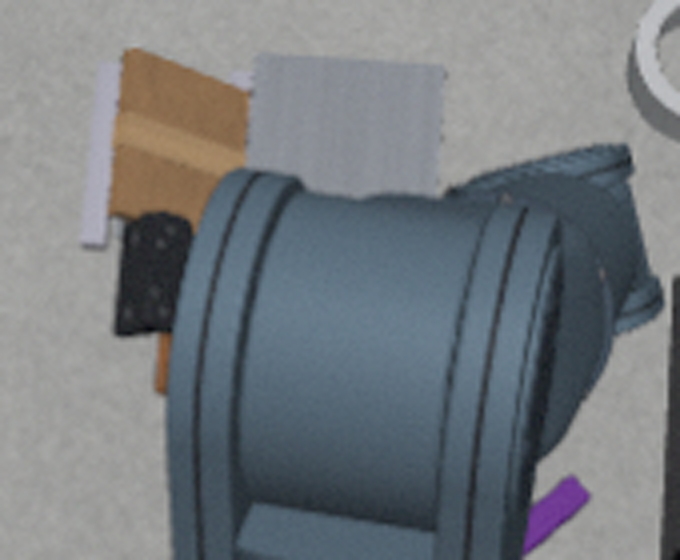

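```bash
python3 - <<'E'
from flip import *
s=read_state(); q=np.array(s['joints'])
seq=[fl(th,sv,dv=0) for th,sv in [(50,67),(55,69),(60,70.5),(65,72),(70,73.5),(75,75)]]
seq+=[fl(78,77,dv=-8),fl(80,78,dv=-16),fl(82,79,dv=-24),fl(84,80,dv=-32),fl(85,82,dv=-40)]
srow(seq,s)
for i,t in enumerate(seq):
    q=run(q,*t,str(i))
    pc,Rc,_=fkj(q); print('   body low z',(pc-Rc[:,2]*64)[2]-93.5*abs(Rc[2,1]),'wrist',(pc-328*Rc[:,2]).round(0), 'body low corner v',(F.T@(pc-Rc[:,2]*64+Rc[:,1]*93.5))[:2].round())
E
```

```text
{"ax": 0.088, "ay": 0.002, "az": 0.000, "x": 0.01, "y": -0.03, "z": -0.65, "fingers": 0},
{"ax": 0.176, "ay": 0.002, "az": 0.000, "x": 0.01, "y": -0.04, "z": -1.19, "fingers": 0},
{"ax": 0.263, "ay": 0.002, "az": -0.000, "x": 0.01, "y": 0.06, "z": -1.73, "fingers": 0},
{"ax": 0.350, "ay": 0.002, "az": -0.000, "x": 0.01, "y": 0.23, "z": -2.28, "fingers": 0},
{"ax": 0.438, "ay": 0.002, "az": -0.000, "x": 0.01, "y": 0.45, "z": -2.83, "fingers": 0},
{"ax": 0.525, "ay": 0.002, "az": -0.000, "x": 0.01, "y": 0.74, "z": -3.37, "fingers": 0},
{"ax": 0.577, "ay": 0.002, "az": -0.000, "x": 0.01, "y": 1.42, "z": -4.32, "fingers": 0},
{"ax": 0.612, "ay": 0.002, "az": -0.000, "x": 0.01, "y": 2.10, "z": -5.12, "fingers": 0},
{"ax": 0.647, "ay": 0.002, "az": -0.000, "x": 0.00, "y": 2.79, "z": -5.92, "fingers": 0},
{"ax": 0.682, "ay": 0.002, "az": -0.000, "x": 0.00, "y": 3.50, "z": -6.72, "fingers": 0},
{"ax": 0.699, "ay": 0.002, "az": -0.000, "x": 0.00, "y": 4.03, "z": -7.50, "fingers": 0},
0              rows   1 [ 0.12  0.81  0.16  1.97 -1.21  1.08 -0.4 ] margin 0.1 j 5 
   body low z 47.051193861
[... 1094 characters left out ...]
  -1.]
7              rows   1 [ 0.42  1.1   0.05  1.77 -1.19  1.54 -0.24] margin 0.12 j 5 
   body low z 13.148278574666051 wrist [ 494. -289.  151.] body low corner v [514.  -9.]
8              rows   1 [ 0.44  1.12  0.04  1.75 -1.17  1.57 -0.24] margin 0.14 j 5 
   body low z 11.192480382932672 wrist [ 493. -301.  141.] body low corner v [513. -17.]
9              rows   1 [ 0.46  1.14  0.04  1.72 -1.16  1.61 -0.24] margin 0.15 j 5 
   body low z 9.249816863743646 wrist [ 493. -313.  130.] body low corner v [514. -25.]
10             rows   1 [ 0.47  1.15  0.04  1.71 -1.15  1.63 -0.24] margin 0.16 j 5 
   body low z 9.777687620000549 wrist [ 492. -323.  126.] body low corner v [513. -32.]
```

Emit:
play_rows([
  {"ax": 0.088, "ay": 0, "az": 0, "x": 0, "y": -0.03, "z": -0.65, "fingers": 0},
  {"ax": 0.176, "ay": 0, "az": 0, "x": 0, "y": -0.04, "z": -1.19, "fingers": 0},
  {"ax": 0.263, "ay": 0, "az": 0, "x": 0, "y": 0.06, "z": -1.73, "fingers": 0},
  {"ax": 0.35, "ay": 0, "az": 0, "x": 0, "y": 0.23, "z": -2.28, "fingers": 0},
  {"ax": 0.438, "ay": 0, "az": 0, "x": 0, "y": 0.45, "z": -2.83, "fingers": 0},
  {"ax": 0.525, "ay": 0, "az": 0, "x": 0, "y": 0.74, "z": -3.37, "fingers": 0},
  {"ax": 0.525, "ay": 0, "az": 0, "x": 0, "y": 0.74, "z": -3.37, "fingers": 0},
])

```text
t: 12.1
tool_pos: [518.3, 54.7, 89.9]
eef_rot: [[0.998, -0.021, 0.067], [-0.07, -0.257, 0.964], [-0.003, -0.966, -0.258]]
force: [0.4, -0.5, -2.4]
grip_width: 21.1
```

```bash
python3 log.py; python3 - <<'E'
from flip import *
s=read_state(); q=np.array(s['joints']);print(s['force'],s['wrist_torque'].round(2)); rel([fl(75,75)],s)
im=grab('wrist'); save(im,'w10.png')
seq=[fl(76,76,dv=-6),fl(77,77,dv=-12),fl(78,78,dv=-18),fl(78,79,dv=-24),fl(78,80,dv=-30),fl(78,81,dv=-36),fl(78,82,dv=-42)]
srow(seq,s)
E
```

```text
12.1 [ 0.366  1.044  0.05   1.82  -1.206  1.445 -0.255] [518.3  54.7  89.9]
[ 0.42073085 -0.46888557 -2.41756182] [-1.38  0.35 -0.  ]
ax -0.001 ay 0.002 az -0.003 x 0.04 y -0.16 z 0.04 rows>= 0.0
{"ax": 0.017, "ay": 0.002, "az": -0.003, "x": 0.04, "y": -0.08, "z": -0.67, "fingers": 0},
{"ax": 0.034, "ay": 0.002, "az": -0.003, "x": 0.04, "y": 0.01, "z": -1.38, "fingers": 0},
{"ax": 0.052, "ay": 0.002, "az": -0.003, "x": 0.04, "y": 0.11, "z": -2.09, "fingers": 0},
{"ax": 0.052, "ay": 0.002, "az": -0.003, "x": 0.04, "y": 0.16, "z": -2.68, "fingers": 0},
{"ax": 0.052, "ay": 0.002, "az": -0.003, "x": 0.04, "y": 0.22, "z": -3.26, "fingers": 0},
{"ax": 0.052, "ay": 0.002, "az": -0.003, "x": 0.03, "y": 0.27, "z": -3.85, "fingers": 0},
{"ax": 0.052, "ay": 0.002, "az": -0.003, "x": 0.03, "y": 0.33, "z": -4.43, "fingers": 0},
```

View pics/w10.png

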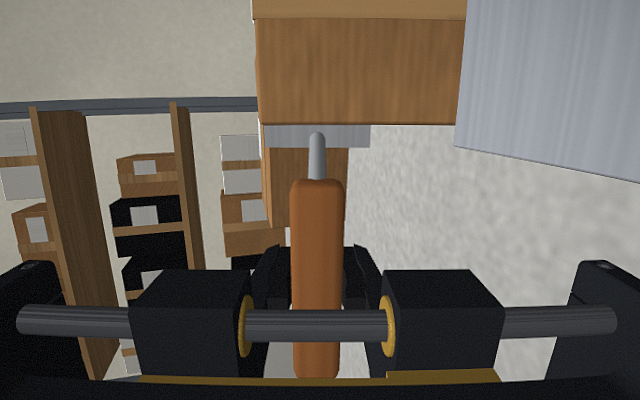

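Emit:
play_rows([
  {"ax": 0.017, "ay": 0, "az": 0, "x": 0, "y": -0.08, "z": -0.67, "fingers": 0},
  {"ax": 0.034, "ay": 0, "az": 0, "x": 0, "y": 0.01, "z": -1.38, "fingers": 0},
  {"ax": 0.052, "ay": 0, "az": 0, "x": 0, "y": 0.11, "z": -2.09, "fingers": 0},
  {"ax": 0.052, "ay": 0, "az": 0, "x": 0, "y": 0.16, "z": -2.68, "fingers": 0},
  {"ax": 0.052, "ay": 0, "az": 0, "x": 0, "y": 0.16, "z": -2.68, "fingers": 0},
])

```text
t: 12.65
tool_pos: [517.2, 26.9, 97.1]
eef_rot: [[0.997, -0.014, 0.071], [-0.072, -0.206, 0.976], [0.0, -0.978, -0.207]]
force: [-0.0, 0.5, -2.7]
grip_width: 21.4
```

```bash
python3 log.py; python3 - <<'E'
from flip import *
s=read_state(); q=np.array(s['joints']);print(s['force'],s['wrist_torque'].round(2)); rel([fl(78,79,dv=-24)],s)
im=grab('wrist'); save(im,'w11.png')
E
```

```text
12.65 [ 0.415  1.07   0.056  1.778 -1.175  1.518 -0.256] [517.2  26.9  97.1]
[-0.04562035  0.47757399 -2.67183088] [-1.22  0.27 -0.05]
ax -0.001 ay -0.001 az 0.000 x -0.04 y 0.16 z 0.19 rows>= 0.0
```

View pics/w11.png

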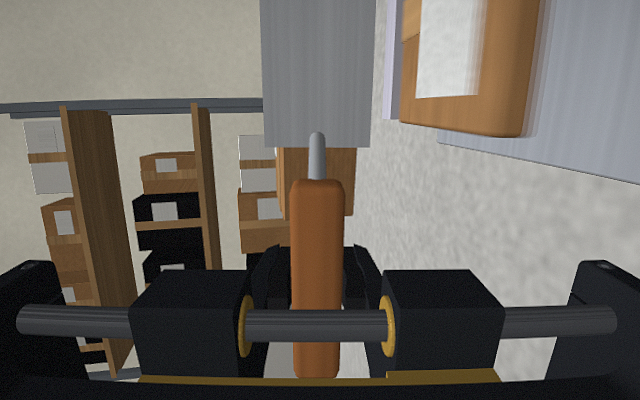

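```bash
python3 - <<'E'
from flip import *
s=read_state(); q=np.array(s['joints'])
seq=[tool(ub,115,115,np.radians(78)),tool(ub,140,110,np.radians(40)),tool(620,145,90,0)]
srow(seq,s)
for i,t in enumerate(seq): q=run(q,*t,str(i))
E
```

```text
{"ax": -0.002, "ay": -0.001, "az": 0.000, "x": -0.03, "y": -2.78, "z": 2.70, "fingers": 0},
{"ax": -0.665, "ay": -0.001, "az": -0.000, "x": -0.04, "y": -3.98, "z": 5.65, "fingers": 0},
{"ax": -1.363, "ay": -0.001, "az": -0.000, "x": 0.61, "y": -2.81, "z": 7.66, "fingers": 0},
0              rows   1 [ 0.38  1.02  0.03  1.83 -1.21  1.49 -0.27] margin 0.1 j 5 
1              rows   5 [-0.02  0.63  0.21  2.   -1.09  0.97 -0.63] margin 0.22 j 5 
2              rows   5 [-0.74  0.61  0.6   1.95 -0.51  0.73 -1.47] margin 0.45 j 4
```

Emit:
play_rows([
  {"ax": 0, "ay": 0, "az": 0, "x": 0, "y": -2.8, "z": 2.7, "fingers": 0},
  {"ax": 0, "ay": 0, "az": 0, "x": 0, "y": -2.8, "z": 2.7, "fingers": 0},
  {"ax": -0.66, "ay": 0, "az": 0, "x": 0, "y": -4, "z": 5.6, "fingers": 0},
  {"ax": -0.66, "ay": 0, "az": 0, "x": 0, "y": -4, "z": 5.6, "fingers": 0},
  {"ax": -0.66, "ay": 0, "az": 0, "x": 0, "y": -4, "z": 5.6, "fingers": 0},
  {"ax": -0.66, "ay": 0, "az": 0, "x": 0, "y": -4, "z": 5.6, "fingers": 0},
  {"ax": -1.363, "ay": 0, "az": 0, "x": 0.6, "y": -2.8, "z": 7.7, "fingers": 0},
  {"ax": -1.363, "ay": 0, "az": 0, "x": 0.6, "y": -2.8, "z": 7.7, "fingers": 0},
  {"ax": -1.363, "ay": 0, "az": 0, "x": 0.6, "y": -2.8, "z": 7.7, "fingers": 0},
  {"ax": -1.363, "ay": 0, "az": 0, "x": 0.6, "y": -2.8, "z": 7.7, "fingers": 0},
  {"ax": -1.363, "ay": 0, "az": 0, "x": 0.6, "y": -2.8, "z": 7.7, "fingers": 0},
  {"ax": -1.363, "ay": 0, "az": 0, "x": 0.6, "y": -2.8, "z": 7.7, "fingers": 0},
])

```text
t: 13.9
tool_pos: [527.5, 118.1, 108.8]
eef_rot: [[0.998, -0.056, -0.001], [-0.056, -0.998, -0.0], [-0.001, 0.0, -1.0]]
force: [-0.0, 1.0, -2.0]
grip_width: 21.6
```

```bash
python3 log.py; python3 - <<'E'
from flip import *
s=read_state(); q=np.array(s['joints']);print(s['force'],s['wrist_torque'].round(2)); rel([tool(620,145,90,0)],s)
im=grab('wrist'); save(im,'w12.png')
im=grab('top'); cv2.imwrite('pics/t12.png',cv2.resize(im['color'][80:220,210:380,::-1],None,fx=4,fy=4,interpolation=cv2.INTER_CUBIC)); W=cloud(im)
np.savez('/tmp/top12.npz',W=W,c=im['color'],c2w=im['c2w'],fx=im['fx'],fy=im['fy'],cx=im['cx'],cy=im['cy'],k1=im['k1'])
E
```

```text
13.9 [-0.744  0.607  0.585  1.949 -0.492  0.731 -1.492] [527.5 118.1 108.8]
[-0.04283219  1.03331023 -2.03501966] [ 0.07  0.16 -0.01]
ax 0.000 ay 0.001 az 0.015 x 0.21 y 1.02 z -0.02 rows>= 0.2
```

View pics/w12.png

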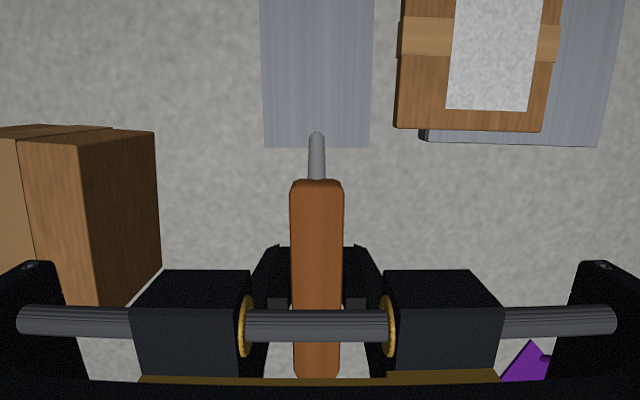

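View pics/t12.png

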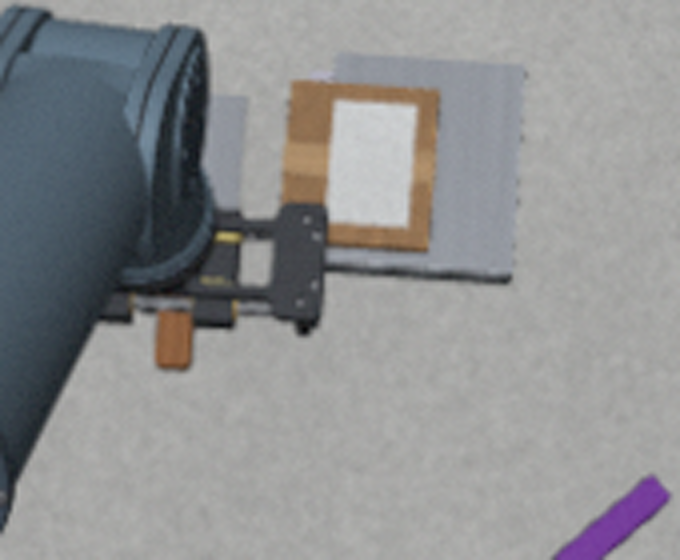

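```bash
python3 - <<'E'
from flip import *
d=dict(np.load('/tmp/top12.npz'))
px=lambda a,b:(210+a/4-.375,80+b/4-.375)
P=plane(d,[px(294,81),px(440,90),px(428,250),px(282,243)],42)@F; print('parcel',P[:,:2].round(1).tolist(),P.mean(0).round(1))
Q=plane(d,[px(335,55),px(524,67),px(512,275),px(320,264)],28)@F; print('plate',Q.mean(0).round(1))
s=read_state(); print('blade', (F.T@(s['tool_pos']+s['eef_rot']@[100.5,0,20])).round(1))
E
```

```text
parcel [[689.3, 102.9], [689.8, 5.0], [578.3, 5.3], [576.4, 101.4]] [633.4  53.6  42. ]
plate [641.9  13.2  28. ]
blade [618.7 149.7  88.3]
```

```bash
python3 - <<'E'
from flip import *
s=read_state(); q=np.array(s['joints'])
seq=[tool(633,145,70,0),tool(633,140,36,0),tool(633,130,36,0),tool(633,90,36,0)]
srow(seq,s)
for i,t in enumerate(seq): q=run(q,*t,str(i))
E
```

```text
{"ax": -0.001, "ay": 0.001, "az": 0.006, "x": 1.47, "y": 0.41, "z": 1.95, "fingers": 0},
{"ax": -0.001, "ay": 0.001, "az": 0.006, "x": 1.47, "y": 0.92, "z": 5.35, "fingers": 0},
{"ax": -0.001, "ay": 0.001, "az": 0.006, "x": 1.47, "y": 1.92, "z": 5.34, "fingers": 0},
{"ax": -0.001, "ay": 0.001, "az": 0.006, "x": 1.44, "y": 5.92, "z": 5.34, "fingers": 0},
0              rows   1 [-0.69  0.65  0.56  1.93 -0.52  0.71 -1.46] margin 0.47 j 4 
1              rows   1 [-0.65  0.71  0.52  1.94 -0.56  0.65 -1.42] margin 0.46 j 6 
2              rows   1 [-0.64  0.7   0.52  1.94 -0.56  0.64 -1.4 ] margin 0.45 j 6 
3              rows   1 [-0.56  0.69  0.51  1.96 -0.56  0.63 -1.33] margin 0.44 j 4
```

Emit:
play_rows([
  {"ax": 0, "ay": 0, "az": 0.006, "x": 1.5, "y": 0.4, "z": 2, "fingers": 0},
  {"ax": 0, "ay": 0, "az": 0.006, "x": 1.5, "y": 0.9, "z": 5.3, "fingers": 0},
  {"ax": 0, "ay": 0, "az": 0.006, "x": 1.5, "y": 0.9, "z": 5.3, "fingers": 0},
  {"ax": 0, "ay": 0, "az": 0.006, "x": 1.5, "y": 1.5, "z": 5.3, "fingers": 0},
  {"ax": 0, "ay": 0, "az": 0.006, "x": 1.5, "y": 2, "z": 5.3, "fingers": 0},
  {"ax": 0, "ay": 0, "az": 0.006, "x": 1.5, "y": 2.5, "z": 5.3, "fingers": 0},
  {"ax": 0, "ay": 0, "az": 0.006, "x": 1.5, "y": 3, "z": 5.3, "fingers": 0},
  {"ax": 0, "ay": 0, "az": 0.006, "x": 1.5, "y": 3.5, "z": 5.3, "fingers": 0},
  {"ax": 0, "ay": 0, "az": 0.006, "x": 1.5, "y": 4, "z": 5.3, "fingers": 0},
  {"ax": 0, "ay": 0, "az": 0.006, "x": 1.5, "y": 4, "z": 5.3, "fingers": 0},
])

```text
t: 15.0
tool_pos: [540.9, 66.9, 56.1]
eef_rot: [[0.997, -0.078, 0.001], [-0.078, -0.997, 0.0], [0.001, -0.001, -1.0]]
force: [-0.5, -0.9, -1.9]
grip_width: 21.3
```

```bash
python3 log.py; python3 - <<'E'
from flip import *
s=read_state(); print(s['force'],s['wrist_torque'].round(2)); rel([tool(633,90,36,0)],s)
print('blade', (F.T@(s['tool_pos']+s['eef_rot']@[100.5,0,20])).round(1))
im=grab('wrist'); save(im,'w13.png')
E
```

```text
15.0 [-0.592  0.695  0.516  1.951 -0.559  0.639 -1.365] [540.9  66.9  56.1]
[-0.47008292 -0.90895331 -1.92970291] [-0.01  0.16  0.05]
ax -0.001 ay -0.001 az -0.007 x -0.17 y 1.51 z 0.11 rows>= 0.3
blade [635.3 104.4  36.2]
```

View pics/w13.png

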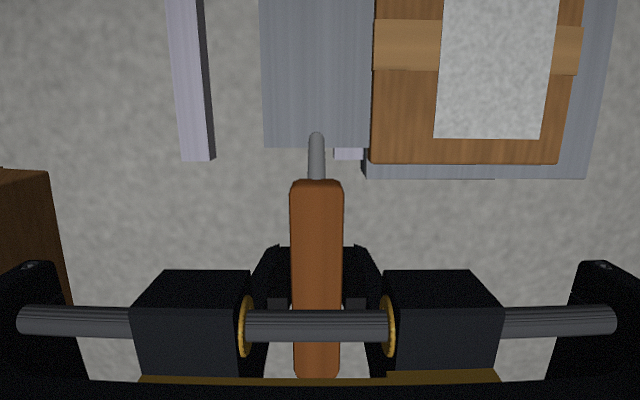

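Emit:
play_rows([
  {"ax": 0, "ay": 0, "az": 0, "x": 0, "y": 0.5, "z": 0, "fingers": 0},
  {"ax": 0, "ay": 0, "az": 0, "x": 0, "y": 1, "z": 0, "fingers": 0},
  {"ax": 0, "ay": 0, "az": 0, "x": 0, "y": 1.4, "z": 0, "fingers": 0},
  {"ax": 0, "ay": 0, "az": 0, "x": 0, "y": 1.4, "z": 0, "fingers": 0},
])

```text
t: 15.45
tool_pos: [539.6, 52.9, 55.9]
eef_rot: [[0.997, -0.078, 0.0], [-0.078, -0.997, 0.0], [0.0, -0.0, -1.0]]
force: [-0.7, -0.0, -2.8]
grip_width: 21.5
```

```bash
python3 log.py; python3 - <<'E'
from flip import *
s=read_state(); print(s['force'],s['wrist_torque'].round(2)); rel([tool(633,90,36,0)],s)
print('blade', (F.T@(s['tool_pos']+s['eef_rot']@[100.5,0,20])).round(1))
d=grab('wrist'); save(d,'w14.png')
E
```

```text
15.45 [-0.567  0.692  0.514  1.958 -0.558  0.634 -1.34 ] [539.6  52.9  55.9]
[-0.67005157 -0.00832654 -2.75052557] [ 0.05  0.21 -0.  ]
ax -0.000 ay -0.000 az -0.007 x -0.15 y 0.11 z 0.09 rows>= 0.0
blade [635.   90.3  35.9]
```

View pics/w14.png

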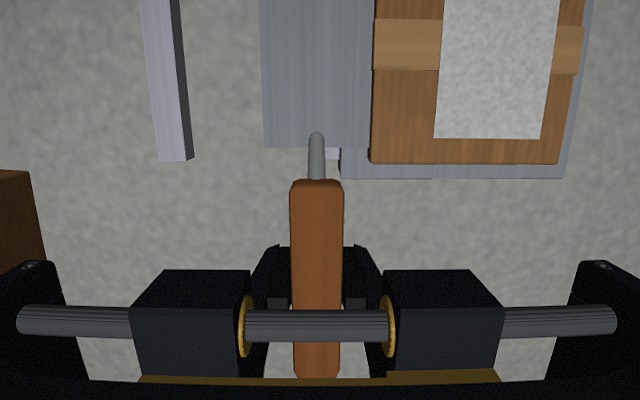

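Emit:
play_rows([
  {"ax": 0, "ay": 0, "az": 0, "x": 0, "y": -0.8, "z": 0, "fingers": 0},
  {"ax": 0, "ay": 0, "az": 0, "x": 0, "y": -2, "z": -1, "fingers": 0},
  {"ax": 0, "ay": 0, "az": 0, "x": 0, "y": -2, "z": -5, "fingers": 0},
  {"ax": 0, "ay": 0, "az": 0, "x": 0, "y": -2, "z": -9, "fingers": 0},
  {"ax": 0, "ay": 0, "az": 0, "x": 0, "y": -2, "z": -9, "fingers": 0},
])

```text
t: 16.0
tool_pos: [544.6, 74.8, 150.3]
eef_rot: [[0.997, -0.076, 0.008], [-0.076, -0.997, 0.003], [0.008, -0.004, -1.0]]
force: [0.1, -0.0, -1.5]
grip_width: 21.5
```

```bash
python3 log.py; python3 - <<'E'
from flip import *
s=read_state(); q=np.array(s['joints'])
R=down(-.071); seq=[(np.array([412,-286,135.]),R),(np.array([410.9,-285.8,28.0]),R)]
srow(seq,s)
for i,t in enumerate(seq): q=run(q,*t,str(i))
E
```

```text
16.0 [-0.695  0.554  0.635  1.914 -0.449  0.809 -1.464] [544.6  74.8 150.3]
{"ax": -0.004, "ay": -0.008, "az": -0.006, "x": -10.47, "y": 36.99, "z": 1.31, "fingers": 0},
{"ax": -0.004, "ay": -0.008, "az": -0.006, "x": -10.67, "y": 37.02, "z": 12.01, "fingers": 0},
0              rows   8 [ 0.02  0.51  0.64  2.04 -0.45  0.73 -0.71] margin 0.36 j 4 
1              rows   3 [ 0.16  0.69  0.46  2.06 -0.61  0.52 -0.57] margin 0.33 j 6
```

Emit:
play_rows([
  {"ax": 0, "ay": 0, "az": 0, "x": -10.5, "y": 37, "z": 1.3, "fingers": 0},
  {"ax": 0, "ay": 0, "az": 0, "x": -10.5, "y": 37, "z": 1.3, "fingers": 0},
  {"ax": 0, "ay": 0, "az": 0, "x": -10.5, "y": 37, "z": 1.3, "fingers": 0},
  {"ax": 0, "ay": 0, "az": 0, "x": -10.5, "y": 37, "z": 1.3, "fingers": 0},
  {"ax": 0, "ay": 0, "az": 0, "x": -10.5, "y": 37, "z": 1.3, "fingers": 0},
  {"ax": 0, "ay": 0, "az": 0, "x": -10.5, "y": 37, "z": 1.3, "fingers": 0},
  {"ax": 0, "ay": 0, "az": 0, "x": -10.5, "y": 37, "z": 1.3, "fingers": 0},
  {"ax": 0, "ay": 0, "az": 0, "x": -10.5, "y": 37, "z": 1.3, "fingers": 0},
  {"ax": 0, "ay": 0, "az": 0, "x": -10.5, "y": 37, "z": 1.3, "fingers": 0},
  {"ax": 0, "ay": 0, "az": 0, "x": -10.5, "y": 37, "z": 1.3, "fingers": 0},
  {"ax": 0, "ay": 0, "az": 0, "x": -10.5, "y": 37, "z": 1.3, "fingers": 0},
])

```text
t: 17.1
tool_pos: [408.7, -285.2, 131.9]
eef_rot: [[0.997, -0.075, -0.0], [-0.075, -0.997, 0.002], [-0.0, -0.002, -1.0]]
force: [-0.9, -0.0, -2.2]
grip_width: 21.4
```

```bash
python3 log.py; python3 - <<'E'
from flip import *
s=read_state(); print(s['qvel'].round(3))
R=down(-.071); seq=[(np.array([410.9,-285.8,60.]),R),(np.array([410.9,-285.8,28.0]),R)]
srow(seq,s)
d=grab('wrist'); save(d,'w15.png')
E
```

```text
17.1 [ 0.027  0.511  0.63   2.044 -0.451  0.726 -0.704] [ 408.7 -285.2  131.9]
[-0.015 -0.006  0.001  0.     0.001  0.001  0.003]
{"ax": -0.002, "ay": 0.000, "az": -0.004, "x": 0.22, "y": 0.06, "z": 7.19, "fingers": 0},
{"ax": -0.002, "ay": 0.000, "az": -0.004, "x": 0.22, "y": 0.07, "z": 10.39, "fingers": 0},
```

View pics/w15.png

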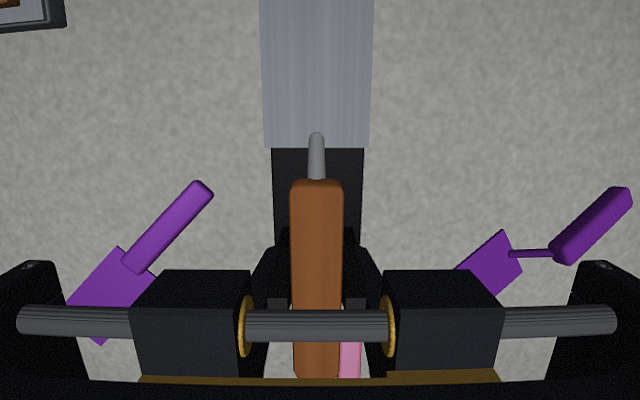

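Aligned over the rest and the blade has not slipped in the grip. Lowering in two steps.

Emit:
play_rows([
  {"ax": -0.002, "ay": 0, "az": -0.004, "x": 0.2, "y": 0.05, "z": 3.5, "fingers": 0},
  {"ax": -0.002, "ay": 0, "az": -0.004, "x": 0.2, "y": 0.05, "z": 6.5, "fingers": 0},
  {"ax": -0.002, "ay": 0, "az": -0.004, "x": 0.2, "y": 0.05, "z": 8, "fingers": 0},
  {"ax": -0.002, "ay": 0, "az": -0.004, "x": 0.2, "y": 0.05, "z": 8, "fingers": 0},
])

```text
t: 17.55
tool_pos: [409.4, -285.9, 51.0]
eef_rot: [[0.997, -0.071, -0.003], [-0.071, -0.997, 0.001], [-0.003, -0.001, -1.0]]
force: [0.0, -0.4, -1.7]
grip_width: 21.8
```

```bash
python3 log.py; python3 - <<'E'
from flip import *
s=read_state(); print(s['force'],s['qvel'].round(3))
R=down(-.071); seq=[(np.array([410.9,-285.8,28.0]),R)]
srow(seq,s)
E
```

```text
17.55 [ 0.126  0.651  0.505  2.064 -0.575  0.568 -0.602] [ 409.4 -285.9   51. ]
[ 0.00709789 -0.39946257 -1.66364214] [-0.009 -0.046  0.044 -0.022  0.025  0.026 -0.02 ]
{"ax": -0.001, "ay": 0.003, "az": -0.000, "x": 0.16, "y": -0.02, "z": 2.30, "fingers": 0},
```

Emit:
play_rows([
  {"ax": 0, "ay": 0.002, "az": 0, "x": 0.1, "y": 0, "z": 1, "fingers": 0},
  {"ax": 0, "ay": 0.002, "az": 0, "x": 0.1, "y": 0, "z": 1.7, "fingers": 0},
  {"ax": 0, "ay": 0.002, "az": 0, "x": 0.1, "y": 0, "z": 2.1, "fingers": 0},
  {"ax": 0, "ay": 0.002, "az": 0, "x": 0.1, "y": 0, "z": 2.1, "fingers": 0},
])

```text
t: 17.95
tool_pos: [411.1, -287.6, 31.4]
eef_rot: [[0.997, -0.073, 0.002], [-0.073, -0.997, -0.001], [0.002, 0.001, -1.0]]
force: [-0.6, 0.2, -1.6]
grip_width: 21.3
```

```bash
python3 log.py; python3 - <<'E'
from flip import *
s=read_state(); print(s['force'],s['wrist_torque'].round(2))
R=down(-.071); seq=[(np.array([410.9,-285.8,28.0]),R)]
srow(seq,s)
d=grab('wrist'); save(d,'w16.png')
E
```

```text
17.95 [ 0.156  0.685  0.469  2.063 -0.606  0.526 -0.576] [ 411.1 -287.6   31.4]
[-0.56127808  0.17564369 -1.62192308] [-0.01  0.31 -0.02]
{"ax": 0.001, "ay": -0.002, "az": -0.002, "x": -0.03, "y": -0.18, "z": 0.34, "fingers": 0},
```

View pics/w16.png

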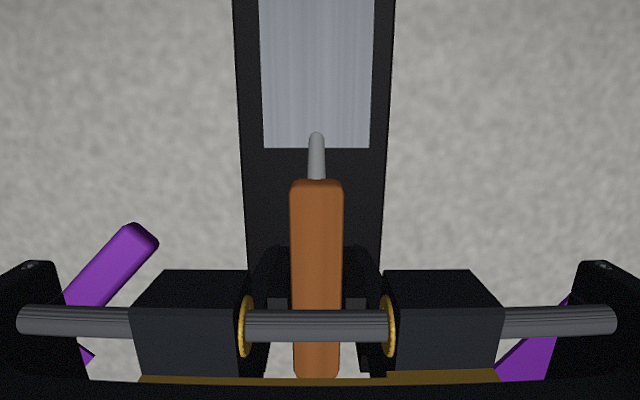

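Emit:
play_rows([
  {"ax": 0, "ay": -0.002, "az": 0, "x": 0, "y": -0.15, "z": 0.15, "fingers": 0},
  {"ax": 0, "ay": -0.002, "az": 0, "x": 0, "y": -0.15, "z": 0.3, "fingers": 0},
  {"ax": 0, "ay": -0.002, "az": 0, "x": 0, "y": -0.15, "z": 0.32, "fingers": 0},
  {"ax": 0, "ay": -0.002, "az": 0, "x": 0, "y": -0.15, "z": 0.32, "fingers": 0},
])

```text
t: 18.4
tool_pos: [411.3, -286.1, 28.4]
eef_rot: [[0.997, -0.073, 0.0], [-0.073, -0.997, -0.001], [0.0, 0.001, -1.0]]
force: [-0.6, -0.3, -2.4]
grip_width: 21.3
```

```bash
python3 log.py; python3 - <<'E'
from flip import *
s=read_state(); print(s['force'],s['wrist_torque'].round(2))
R=down(-.071); seq=[(np.array([410.9,-285.8,28.0]),R)]
srow(seq,s)
E
```

```text
18.4 [ 0.155  0.691  0.465  2.064 -0.609  0.522 -0.576] [ 411.3 -286.1   28.4]
[-0.55688665 -0.26724416 -2.42263053] [ 0.06  0.15 -0.01]
{"ax": 0.001, "ay": -0.000, "az": -0.002, "x": -0.05, "y": -0.03, "z": 0.04, "fingers": 0},
```

Emit:
play_rows([
  {"ax": 0, "ay": 0, "az": 0, "x": 0, "y": 0, "z": 0.05, "fingers": 0},
  {"ax": 0, "ay": 0, "az": 0, "x": 0, "y": 0, "z": 0.05, "fingers": 0.5},
  {"ax": 0, "ay": 0, "az": 0, "x": 0, "y": 0, "z": 0.05, "fingers": 1},
  {"ax": 0, "ay": 0, "az": 0, "x": 0, "y": 0, "z": 0.05, "fingers": 1},
  {"ax": 0, "ay": 0, "az": 0, "x": 0, "y": 0, "z": 0.05, "fingers": 1},
  {"ax": 0, "ay": 0, "az": 0, "x": 0, "y": 0, "z": 0.05, "fingers": 1},
  {"ax": 0, "ay": 0, "az": 0, "x": 0, "y": 0, "z": 0.05, "fingers": 1},
  {"ax": 0, "ay": 0, "az": 0, "x": 0, "y": 0, "z": 0.05, "fingers": 1},
  {"ax": 0, "ay": 0, "az": 0, "x": 0, "y": 0, "z": 0.05, "fingers": 1},
  {"ax": 0, "ay": 0, "az": 0, "x": 0, "y": 0, "z": 0.05, "fingers": 1},
])

```text
t: 19.4
tool_pos: [411.2, -286.2, 27.8]
eef_rot: [[0.997, -0.073, 0.0], [-0.073, -0.997, -0.001], [0.0, 0.001, -1.0]]
force: [-0.5, 1.5, -0.0]
grip_width: 88.3
```

Emit:
play_rows([
  {"ax": 0, "ay": 0, "az": 0, "x": 0, "y": 0, "z": -2, "fingers": 1},
  {"ax": 0, "ay": 0, "az": 0, "x": 0, "y": 0, "z": -5, "fingers": 1},
  {"ax": 0, "ay": 0, "az": 0, "x": 0, "y": 0, "z": -10, "fingers": 1},
  {"ax": 0, "ay": 0, "az": 0, "x": -3, "y": 0, "z": -18, "fingers": 1},
  {"ax": 0, "ay": 0, "az": 0, "x": -3, "y": 0, "z": -22, "fingers": 1},
  {"ax": 0, "ay": 0, "az": 0, "x": -3, "y": 0, "z": -22, "fingers": 1},
  {"ax": 0, "ay": 0, "az": 0, "x": -3, "y": 0, "z": -22, "fingers": 1},
])

```text
t: 20.1
tool_pos: [382.4, -284.9, 250.9]
eef_rot: [[0.997, -0.073, 0.006], [-0.073, -0.997, -0.003], [0.007, 0.002, -1.0]]
force: [-0.1, 0.7, -0.0]
grip_width: 88.2
```

```bash
python3 log.py; python3 - <<'E'
from flip import *
d=grab('wrist'); save(d,'w17.png')
W=cloud(d); np.savez('/tmp/w17.npz',W=W,c=d['color'],c2w=d['c2w'],fx=d['fx'],fy=d['fy'],cx=d['cx'],cy=d['cy'],k1=d['k1'])
im=grab('top'); save(im,'t17.png');W=cloud(im)
np.savez('/tmp/top17.npz',W=W,c=im['color'],c2w=im['c2w'],fx=im['fx'],fy=im['fy'],cx=im['cx'],cy=im['cy'],k1=im['k1'])
cv2.imwrite('pics/t17z.png',cv2.resize(im['color'][80:220,210:380,::-1],None,fx=4,fy=4,interpolation=cv2.INTER_CUBIC))
E
```

```text
20.1 [-0.123  0.277  0.801  2.009 -0.246  0.946 -0.841] [ 382.4 -284.9  250.9]
```

View pics/w17.png

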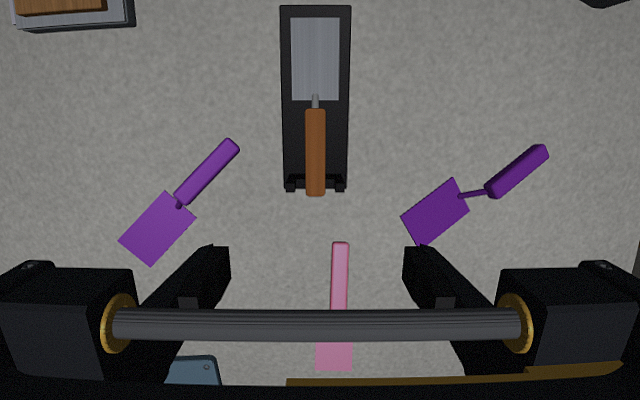

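View pics/t17.png

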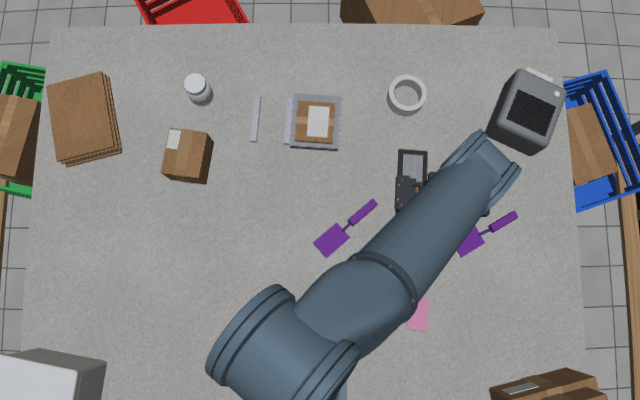

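View pics/t17z.png

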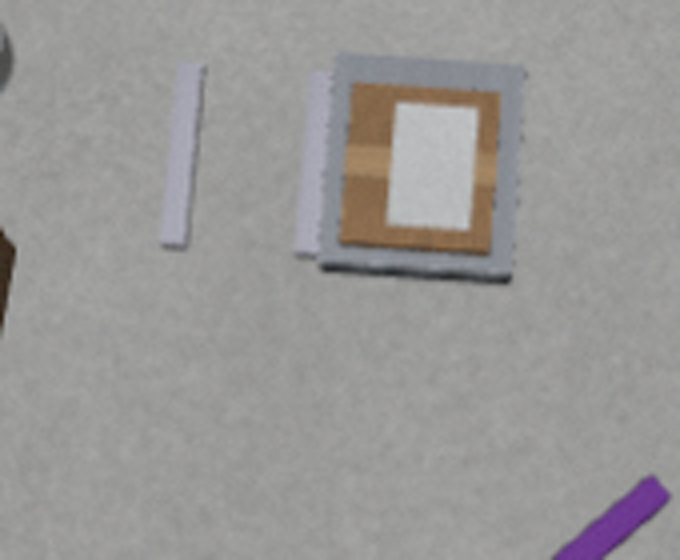

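```bash
python3 - <<'E'
from flip import *
d=dict(np.load('/tmp/top17.npz')); px=lambda a,b:(210+a/4-.375,80+b/4-.375)
P=plane(d,[px(352,83),px(501,92),px(491,252),px(339,243)],42)@F; Q=plane(d,[px(335,55),px(524,67),px(512,275),px(320,264)],28)@F
print('parcel-plate offset',(P.mean(0)-Q.mean(0)).round(1),'parcel z',np.nanmedian(d['W'][105:140,300:330,2]).round(1))
w=dict(np.load('/tmp/w17.npz')); hsv=cv2.cvtColor(w['c'],cv2.COLOR_RGB2HSV)
b=(hsv[...,0]<20)&(hsv[...,1]>80); b[210:]=0;b[:,:290]=0;b[:,350:]=0; b[:80]=0
rect(w,b,57,'handle'); print('handle z',np.nanmedian(w['W'][120:180,311:320,2]).round(1),'blade z',np.nanmedian(w['W'][25:90,300:330,2]).round(1))
print(order.job_done())
E
```

```text
parcel-plate offset [-6.7  0.8 14. ] parcel z 43.0
handle rect [ 412.3 -286. ] [21.9 92.4] 86.04 centroid [ 413.6 -286.2] 1824
handle z 57.0 blade z 9.1
the job is handed in; nothing more can be done
None
```

The parcel now lies on the scale's plate with its label on top, and the lifter is back on its rest. I handed the job in at about 20 s of the 58 s allowed.

**What I did:** I gripped the wooden lifter on its rest and slid the blade under the parcel from the robot's end. I rolled the wrist until the parcel tipped over against the plate's side and fell onto the plate. It landed about 40 mm to the left of the plate's middle, so I slid it across with the blade's edge. The gripper never touched the parcel. I then laid the lifter back and moved the arm clear.

**Last checks:**
- **Parcel:** its label side is up and its centre is about 7 mm toward the robot and 1 mm sideways from the plate's middle. Its top reads about 43 mm against the expected 42 mm, so it lies flat.
- **Lifter:** the handle is at (412, -286) mm, within about 1.5 mm of where it started. The handle (57 mm) and blade (9 mm) are at their original heights.
- **Other objects:** the carton, tape roll, jar and look-alike lifters are where they were in the first picture, judged by eye.
- **Forces:** the readings I took at the end of each move stayed below about 4 N.

None of these checks failed. The camera estimates and the arm's measured position disagreed by a few mm at times, so I corrected for that before gripping and before setting the lifter down.

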